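# Snap ring onto a gearbox axle stub, held spread at the groove

### The job

On the grey gearbox, throw the lever into the notch marked by the upright ball-headed pin; this raises the axle stub so that its groove stands clear. Then squeeze the handles of the snap-ring pliers lying in the wooden rest, so that their tips spread the snap ring, carry the spread ring over the top of the axle stub and lower it, level, until it stands around the stub at the height of the groove. Finish while still holding the pliers there with the ring spread, not pressing on the gearbox, and leave the lever in its notch and the other things on the bench where they are.

Things in the scene. Friction and masses are not known exactly. Their poses are not given: they have to be found in the camera images.
- gearbox: Grey gearbox, fixed to the bench: housing 120 x 120 mm, 50 mm high, on a 150 x 150 x 8 mm foot plate; a bearing collar (60 mm across, top 56 mm above the bench) surrounds the axle stub. Origin on the bench on the axis of the stub; z up. A lever with a vertical pivot stands at its +y side.
- lever (a joint): Lever angle (rad) about its vertical pivot: 0 points along the gearbox's -x; grows clockwise seen from above, towards the gearbox's +y. Dark notches in the quadrant plate at 0.05, 0.9 and 1.35; the marked one, with the ball-headed pin just outside it, is 0.9. Range -0.25 to 1.45. Stays where left; about 4 N at the knob moves it. Lifts the axle stub 13.3 mm per rad.
- lever_knob (a point): Middle of the lever's upright black knob (cylinder 22 mm in diameter, 34 mm tall, on a vertical axis), 75 mm from the pivot, 89 mm above the bench. The flat steel lever arm lies 25 mm below this point.
- lever_pivot (a point): Point on the lever's vertical pivot axis, at the height of the knob's middle. It is at x = 0, y = 88 mm in the gearbox frame.
- notch_mark (a point): Top of the ball-headed pin (12 mm ball) marking the notch, 113 mm from the lever's pivot, 78 mm above the bench.
- groove (a point): Middle of the groove, on the axis of the vertical steel axle stub; rises with it (60 mm above the bench at lever 0, 72 mm at lever 0.9). Stub diameter 30 mm; groove 8 mm wide, 2 mm deep. The stub's top is 17 mm above this point, its last 6 mm a cone down to 20 mm diameter. The collar face is 16 mm below this point when raised.
- rest: Fixed wooden rest: base board 245 x 80 x 6 mm, three blocks under the ring (block top 37 mm above the bench), the pliers' pivot and the last 14 mm of the handles. Origin on the bench below the pliers' pivot; +x points along the pliers to the ring.
- pliers: Snap-ring pliers, 180 mm long, 130 g, loose in the rest. Origin on the pivot axis at mid-height of the handles, 45 mm above the bench; +x to the tips, z up. Squeezing both handles together (about 10 N) swings the tips apart to a stop; springs return them. The tip pins, 55 mm ahead, already stand in the ring's end catches, a flange on each under the ring (lowest point 11.4 mm below origin).
- grip_point (a point): Midway between the two black handles at mid-height, 75 mm behind the pivot, 152 mm from the ring's centre: squeeze here, fingers closing along the pliers' y. Each handle is 14 mm tall, 8 mm wide; 58 mm over their outer faces at rest, about 32 mm squeezed to the stop. Below is only the 6 mm base board.
- ring: Dark steel snap ring, flat, 5 mm thick, about 46 mm across, 34 g. Origin at its centre, mid-thickness; +x from the gap to the closed back, z up. Lies 77 mm ahead of the pliers' pivot, 5 mm below the handles' mid-height, x along the pliers' x. Spread to the pliers' stop it passes the 30 mm stub with about 2.5 mm to spare all round; relaxed it does not.
- ring_left (a joint): Spread of the ring's +y half about its back in rad: 0 relaxed, about 0.2 with the pliers squeezed to the stop.
- ring_right (a joint): Spread of the ring's -y half, likewise.
- multimeter: Bystander: green and black multimeter lying flat, 85 x 180 x 46 mm. Origin under its centre.
- spool: Bystander: empty white wire spool, 60 mm diameter, 50 mm tall, standing. Origin under its centre.
- breadboard: Bystander: white breadboard, 55 x 165 x 9 mm. Origin under its centre.
Things that resemble listed ones, but are neither listed nor needed, are in the scene too. Leave any blue or purple look-alike of the pliers alone.

How it is judged:
By the outcome, as a careful person would: the job done as asked, in the order asked, and still so for the second after the job is handed in, while the arm keeps its last pose, push and grip.
It also fails if it takes over 54 s, if anything falls off the work surface, if the arm or the gripper's body presses on something with over 40 N, if the wrist force passes 120 N, or if a joint passes its speed limit or range.

### The arm

A 6-joint arm with a two-finger parallel gripper is mounted at the origin on the work surface. World frame = base frame: x ahead of the robot, y to its left, z up, the work surface at z = 0. Lengths are in mm, angles in degrees, forces in N, time in s.
With the tool pointing down it reaches from about 350 to 850 mm from the base axis. Payload 8.1 kg.
Tool frame: the origin (TCP) lies midway between the tips of the shut fingers; the grasp point (between the pads) lies hold_point_z behind it (hold_point_z is the distance from the TCP to the grasp point, in mm); z points along the fingers, x is the direction in which the jaws open and shut, and the axes are right-handed (so a half turn about z gives the same grasp; the last joint's range is limited). The gripper opens to 85 mm and grips with 20 to 120 N. Pads are 22 mm wide; open, the fingers measure 114 mm over their backs; the gripper's body (76 mm by 85 mm) begins 54 mm behind the grasp point. The pads swing forward as they close: fully open they stand 13 mm farther back than shut.
Start: joints at [-75.825, 7.471, 85.268, -0, 87.261, -4.893], TCP at [196.035, -567.076, 231.292] pointing down, gripper open.
Joint ranges: [-169.43, 169.43], [-51.17, 129.36], [1.28, 143.12], [-76.62, 256.62], [0, 156.53], [-152.29, 152.29]. Speed limits (degrees/s): [136.94, 136.94, 159.86, 180, 180, 180].

### API

Orientations are given as [roll, pitch, yaw] about the fixed x, y, z axes, in that order (R = Rz(yaw) Ry(pitch) Rx(roll)).
In Python, from bench import * gives the robot as it stands.
- The arm moves only by the shell command python3 -m pendant 'ROWS' [OPENING] [FORCE]. ROWS is JSON, a list that holds one entry, the list of rows, each a list of 4 numbers: the shift along the tool's x, y, z normalised to -1 to 1, where 1 is 0.02 m, then the turn about the tool's z normalised to -1 to 1, where 1 is 0.08 rad. A call has exactly 10 rows; each row shifts and turns the pose as measured when the row begins, along the tool's axes as they then stand; what a row does not reach is not made up. A row lasts 1/12 s, in which the tool goes at most 41.7 mm and 7.16 degrees, less where a joint would pass 70% of its speed; a pose out of reach is approached as far as the arm can. A call with a number of a shift or a turn outside -1 to 1 is refused whole. A call with a gripper value outside its range is refused whole. OPENING is the gripper's target within -1 to 1 (fully open at 1, half-way at 0, shut at -1), set as the call begins (- or left out, the last holds). The fingers move at their own pace and stop on an object; FORCE is the grip in N (left out, the last holds). Time passes only in rows, so rows that do not move let the fingers close, or fill a call up. It gives the time, the measured TCP pose, the force and the opening at its end, in the units of the state.
- sense(): the state, without advancing time (a new reading comes with each control period).
- snapshot(name): name is "side" or "top" or "wrist"; returns the picture (480x640x3 uint8, red, green, blue); there is no depth.
- calibration(name): a dict with "mtx" (3x3 intrinsics, pixels), "D" ([k1, k2, p1, p2, k3] as OpenCV has them; the pictures are not rectified), "world_to_cam" (4x4, takes a point from world to camera coordinates); the wrist camera has in their place "hand_eye" (4x4, takes a point from camera to tool coordinates, whose origin is the TCP and whose axes are the tool frame's). Camera axes: x right, y down, z forward; pixel columns grow to the right and rows downward; lengths in mm; the calibration is good to about 2 mm. A picture is of the moment at which its call begins: read the wrist's pose just before it. calibration takes no time and is no camera call.
- hand_in(): hands the job in, once; it reports no verdict.
The state is a dict: "time": time; "joint_pos": joint angles; "qd": joint speeds; "joint_efforts": joint torques, N m; "tool_pos": TCP position; "tcp_rot": TCP orientation; "ft_force": force on the tool from outside, world axes, zero at the start; "wrist_torque": the same for the moment, N m; "finger_gap": finger opening in mm.
Only numpy, scipy, OpenCV 4.12 (cv2) and the standard library are available. Lean on these libraries where they do the work, as an engineer would, in place of code of your own. Each camera call takes 0.05 s, during which the arm holds its last target.

## Working session

There is one attempt and no reset: what is moved stays moved. The work goes in short steps, Python scripts to look and compute and a shell command to move; the robot and the scene stay as the last step left them, time stands still between calls to the robot, and variables do not carry over. Pictures are saved under pics/ and viewed, and the job is handed in when it is done.

```bash
mkdir -p pics; ls; python3 - <<'E'
from bench import *
import cv2
s=sense();print(s)
for n in ("side","top","wrist"):
    im=snapshot(n);cv2.imwrite(f"pics/{n}0.png",im[:,:,::-1]);print(n,calibration(n))
E
```

```text
pics
{'time': 0.0, 'joint_pos': array([-7.58261205e+01,  7.51566981e+00,  8.53298449e+01,  3.78949486e-04,
        8.72612358e+01, -4.89124351e+00]), 'qd': array([-0.10018944, -0.00252467, -0.09744056,  0.00079777, -0.00674934,
       -0.01414182]), 'joint_efforts': array([-9.72233756e-04, -5.69396746e+01, -5.00553417e+01, -4.74310127e-04,
        1.50825520e-02,  6.54132168e-05]), 'tool_pos': array([ 195.89129944, -566.53731527,  230.23315325]), 'tcp_rot': array([-1.79990521e+02,  1.06329513e-01, -7.09348867e+01]), 'ft_force': array([-0.57147732, -0.65455946,  0.03947879]), 'wrist_torque': array([-0.00882175, -0.01328965, -0.04871033]), 'finger_gap': 85.7426212042549}
side {'mtx': array([[586.91263434,   0.        , 321.28202853],
       [  0.        , 586.91263434, 244.09732107],
       [  0.        ,   0.        ,   1.        ]]), 'D': array([0.06205121, 0.        , 0.        , 0.        , 0.        ]), 'world_to_cam': array([[ 9.83321205e-01, -1.80548275e-01,  2.19483236e-02,
        -5.79718465e+02],
       [-9.32102254e-02, -6.03882706e-01, -7.91604403e-01,
         9.04060357e
[... 673 characters left out ...]
     1.03788535e+03],
       [ 0.00000000e+00,  0.00000000e+00,  0.00000000e+00,
         1.00000000e+00]])}
wrist {'mtx': array([[377.40903433,   0.        , 319.92324724],
       [  0.        , 377.40903433, 233.83689785],
       [  0.        ,   0.        ,   1.        ]]), 'D': array([0.0117192, 0.       , 0.       , 0.       , 0.       ]), 'hand_eye': array([[ 9.99999588e-01,  4.12951765e-05, -9.07158581e-04,
        -6.16197571e-01],
       [ 2.09734574e-04,  9.61453887e-01,  2.74966142e-01,
        -7.11926543e+01],
       [ 8.83545919e-04, -2.74966219e-01,  9.61453482e-01,
        -1.41620327e+02],
       [ 0.00000000e+00,  0.00000000e+00,  0.00000000e+00,
         1.00000000e+00]])}
```

View pics/side0.png

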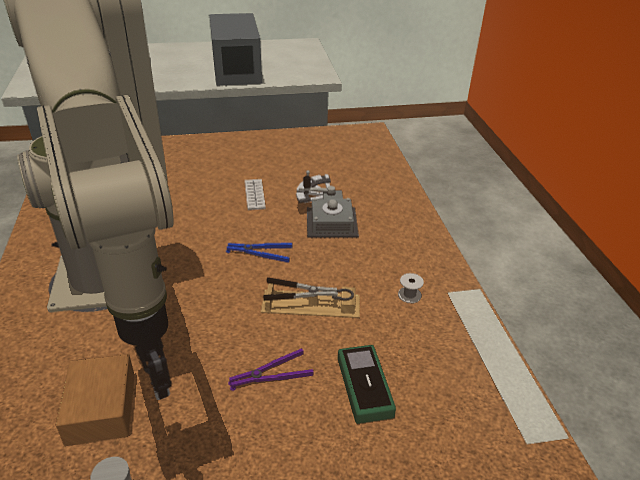

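View pics/top0.png

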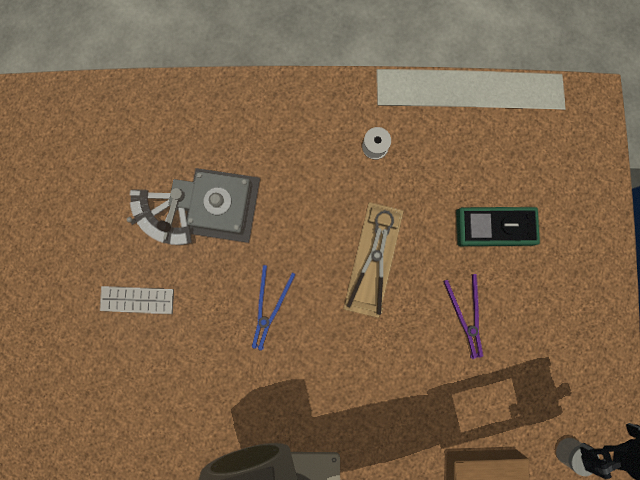

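View pics/wrist0.png

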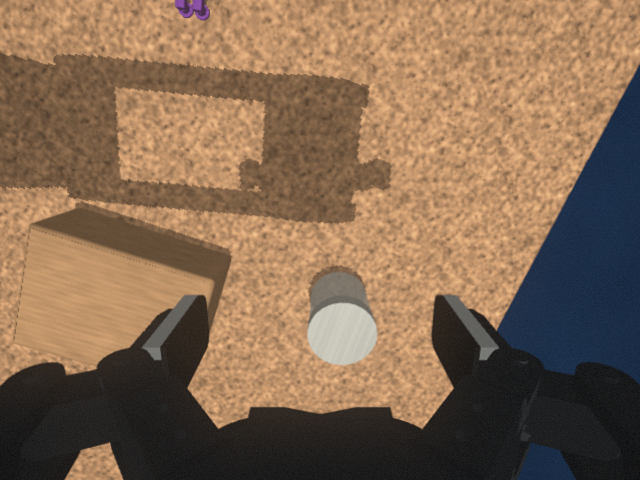

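```bash
python3 - <<'E'
import bench; print([n for n in dir(bench) if n[0]!='_'])
E
```

```text
['PlanningError', 'calibration', 'hand_in', 'hold_point_z', 'sense', 'snapshot']
```

```bash
cat > h.py <<'E'
import numpy as np, cv2
from bench import *
from scipy.spatial.transform import Rotation as R
def campose(name,s=None):
    c=calibration(name)
    if name=="wrist":
        s=s or sense(); T=np.eye(4); T[:3,:3]=R.from_euler('xyz',s['tcp_rot'],degrees=True).as_matrix(); T[:3,3]=s['tool_pos']
        return c,T@c['hand_eye']
    return c,np.linalg.inv(c['world_to_cam'])
def ray(name,px,s=None):
    c,T=campose(name,s)
    u=cv2.undistortPoints(np.array([[px]],float),c['mtx'],c['D'])[0,0]
    d=T[:3,:3]@np.array([u[0],u[1],1]); return T[:3,3],d/np.linalg.norm(d)
def onz(name,px,z,s=None):
    o,d=ray(name,px,s); return o+d*(z-o[2])/d[2]
def tri(rays):
    A=np.zeros((3,3));b=np.zeros(3)
    for o,d in rays:
        P=np.eye(3)-np.outer(d,d);A+=P;b+=P@o
    p=np.linalg.solve(A,b); return p,[round(float(np.linalg.norm((np.eye(3)-np.outer(d,d))@(p-o))),2) for o,d in rays]
def proj(name,p,s=None):
    c,T=campose(name,s); W=np.linalg.inv(T)
    return cv2.projectPoints(np.array([p],float),cv2.Rodrigues(W[:3,:3])[0],W[:3,3],c['mtx'],c['D'])[0][0,0]
E
python3 - <<'E'
import cv2
t=cv2.imread('pics/top0.png');s=cv2.imread('pics/side0.png')
cv2.imwrite('pics/c1.png',cv2.resize(t[150:260,115:275],None,fx=5,fy=5,interpolation=cv2.INTER_CUBIC))
cv2.imwrite('pics/c2.png',cv2.resize(t[195:325,335:415],None,fx=4.5,fy=4.5,interpolation=cv2.INTER_CUBIC))
cv2.imwrite('pics/c3.png',cv2.resize(s[160:245,280:370],None,fx=7,fy=7,interpolation=cv2.INTER_CUBIC))
cv2.imwrite('pics/c4.png',cv2.resize(s[265:325,250:370],None,fx=6.5,fy=6.5,interpolation=cv2.INTER_CUBIC))
E
```

```text
(no output)
```

View pics/c1.png

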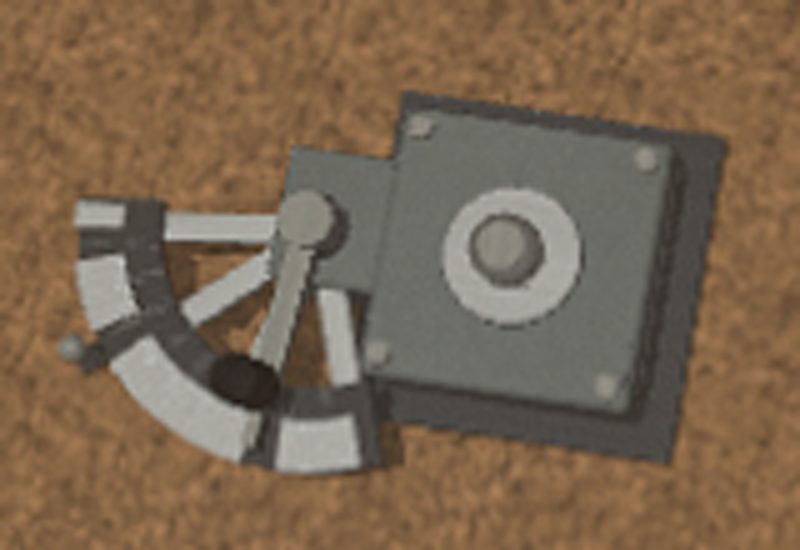

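View pics/c2.png

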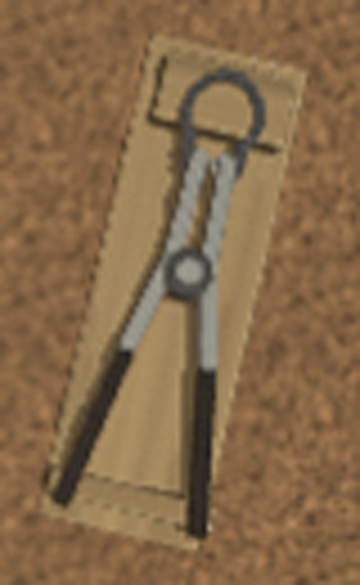

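View pics/c3.png

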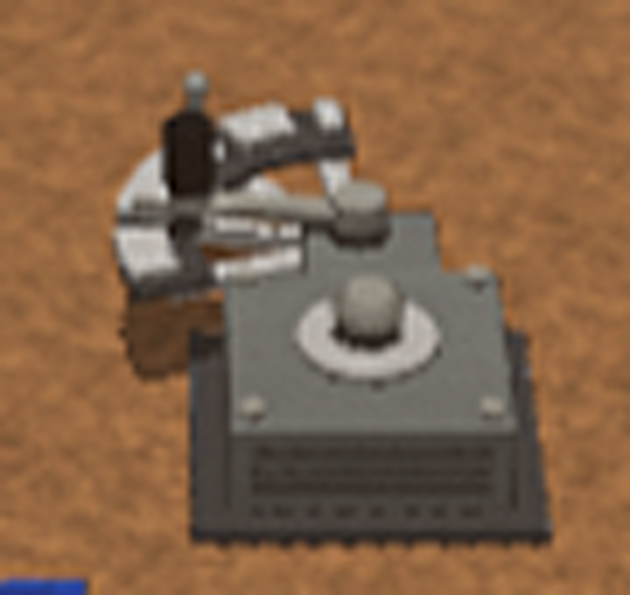

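View pics/c4.png

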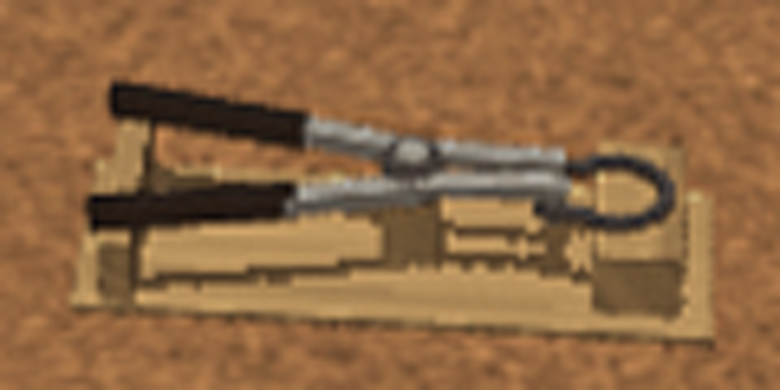

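```bash
python3 - <<'E'
from h import *
f=lambda p,k,o:((p[0]+.5)/k-.5+o[0],(p[1]+.5)/k-.5+o[1])
T=lambda x,y:f((x,y),5,(115,150)); S=lambda x,y:f((x,y),7,(280,160))
P=lambda x,y:f((x,y),4.5,(335,195)); Q=lambda x,y:f((x,y),6.5,(250,265))
np.set_printoptions(precision=1,suppress=True)
print("stub z~71",onz('top',T(500,246),82), tri([ray('top',T(500,246)),ray('side',S(370,292))]))
print("collar", onz('top',T(512,255),56),onz('side',S(370,332),56))
print("pivot",tri([ray('top',T(305,219)),ray('side',S(361,195))]))
print("knobtop",tri([ray('top',T(237,383)),ray('side',S(192,120))]), onz('top',T(237,383),106))
print("ball",tri([ray('top',T(73,348)),ray('side',S(196,83))]),onz('top',T(73,348),75))
for p in [(405,92),(725,140),(668,465)]: print("plate",onz('top',T(*p),8))
for p in [(422,124),(647,158),(606,385),(377,352)]: print("screws",onz('top',T(*p),51))
for p in [(228,280),(498,272),(518,430),(232,430)]: print("side housing",onz('side',S(*p),50))
print("pivot pl",tri([ray('top',P(187,270)),ray('side',Q(413,152))]),onz('top',P(187,270),50))
print("ring c",onz('top',P(222,118),40),onz('side',Q(615,192),40))
print("handle ends",onz('top',P(63,500),45),onz('top',P(197,532),45),tri([ray('top',P(63,500)),ray('side',Q(112,98))]),tri([ray('top',P(197,532)),ray('side',Q(92,208))]))
for p in [(150,35),(308,72),(197,550),(42,515)]: print("rest",onz('top',P(*p),6))
E
```

```text
stub z~71 [646.6 158.2  82. ] (array([649.3, 159.7,  74.6]), [1.22, 1.22])
collar [647.8 158.6  56. ] [650.7 157.4  56. ]
pivot (array([662.6, 246.1,  67.4]), [1.31, 1.31])
knobtop (array([588.4, 260.9, 103.1]), [2.79, 2.79]) [585.2 260.1 106. ]
ball (array([605.9, 343.8,  71.6]), [0.97, 0.97]) [604.4 342.5  75. ]
plate [732.3 220.6   8. ]
plate [709.7  74.    8. ]
plate [562.5  96.5   8. ]
screws [706.7 201.2  51. ]
screws [691.4 102.1  51. ]
screws [592.3 117.5  51. ]
screws [606.4 217.2  51. ]
side housing [599.7 214.6  50. ]
side housing [716.8 203.4  50. ]
side housing [698.9  86.5  50. ]
side housing [582.5 104.2  50. ]
pivot pl (array([ 533.9, -181.6,   52.3]), [0.55, 0.55]) [ 533.5 -181.8   50. ]
ring c [ 607.4 -200.3   40. ] [ 609.4 -202.6   40. ]
handle ends [ 425.7 -123.5   45. ] [ 410.9 -186.2   45. ] (array([ 425.6, -123.5,   44.4]), [0.12, 0.12]) (array([ 411. , -186.2,   45.6]), [0.11, 0.11])
rest [ 654.1 -169.3    6. ]
rest [ 635.9 -247.7    6. ]
rest [ 400.8 -190.6    6. ]
rest [ 417.6 -115.4    6. ]
```

```bash
cat >> h.py <<'E'
def plan(target,yaw=None,s=None,n=None):
    """rows to go to world TCP target and yaw, tool assumed down; turns and shifts spread evenly"""
    s=s or sense(); y0=s['tcp_rot'][2]; yaw=y0 if yaw is None else yaw
    dy=(yaw-y0+180)%360-180 if abs(yaw-y0)>180 else yaw-y0
    d=np.array(target)-s['tool_pos']; 
    best=n or 1
    while True:
        rows=[];ok=True
        for i in range(best):
            a=np.radians(y0+dy*i/best); c,sn=np.cos(a),np.sin(a); e=d/best/20
            r=[e[0]*c+e[1]*sn, e[0]*sn-e[1]*c, -e[2], -np.radians(dy/best)/.08]
            if max(map(abs,r))>1: ok=False
            rows.append(r)
        if ok or n: break
        best+=1
    print(best,'rows'); 
    for r in rows: print([round(float(v),2) for v in r],end=',')
    print()
E
python3 - <<'E'
from h import *
print(hold_point_z)
plan([530,-180,231],75,n=40)
plan([530,-180,231],75)
E
```

```text
18.700000000000003
40 rows
[-0.32, -0.55, -0.0, -0.8],[-0.28, -0.57, -0.0, -0.8],[-0.25, -0.59, -0.0, -0.8],[-0.21, -0.6, -0.0, -0.8],[-0.17, -0.62, -0.0, -0.8],[-0.13, -0.63, -0.0, -0.8],[-0.09, -0.63, -0.0, -0.8],[-0.05, -0.64, -0.0, -0.8],[-0.01, -0.64, -0.0, -0.8],[0.03, -0.64, -0.0, -0.8],[0.07, -0.63, -0.0, -0.8],[0.11, -0.63, -0.0, -0.8],[0.15, -0.62, -0.0, -0.8],[0.19, -0.61, -0.0, -0.8],[0.23, -0.6, -0.0, -0.8],[0.27, -0.58, -0.0, -0.8],[0.3, -0.56, -0.0, -0.8],[0.34, -0.54, -0.0, -0.8],[0.37, -0.52, -0.0, -0.8],[0.4, -0.49, -0.0, -0.8],[0.43, -0.47, -0.0, -0.8],[0.46, -0.44, -0.0, -0.8],[0.49, -0.41, -0.0, -0.8],[0.52, -0.38, -0.0, -0.8],[0.54, -0.34, -0.0, -0.8],[0.56, -0.31, -0.0, -0.8],[0.58, -0.27, -0.0, -0.8],[0.59, -0.24, -0.0, -0.8],[0.61, -0.2, -0.0, -0.8],[0.62, -0.16, -0.0, -0.8],[0.63, -0.12, -0.0, -0.8],[0.63, -0.08, -0.0, -0.8],[0.64, -0.04, -0.0, -0.8],[0.64, 0.0, -0.0, -0.8],[0.64, 0.04, -0.0, -0.8],[0.63, 0.08, -0.0, -0.8],[0.63, 0.12, -0.0, -0.8],[0.62, 0.16, -0.0, -0.8],[0.61, 0.2, -0.0, -0.8],[0.59, 0.24, -0.0, -0.8],
32 rows
[-0.4, -0.69, -0.0, -0.99],[-0.34, -0.72, -0.0, -0.99],[-0.29, -0.75, -0.0, -0.99],[-0.23, -0.77, -0.0, -0.99],[-0.16, -0.78, -0.0, -0.99],[-0.1, -0.79, -0.0, -0.99],[-0.04, -0.8, -0.0, -0.99],[0.03, -0.8, -0.0, -0.99],[0.09, -0.79, -0.0, -0.99],[0.15, -0.78, -0.0, -0.99],[0.21, -0.77, -0.0, -0.99],[0.27, -0.75, -0.0, -0.99],[0.33, -0.73, -0.0, -0.99],[0.39, -0.7, -0.0, -0.99],[0.44, -0.66, -0.0, -0.99],[0.49, -0.63, -0.0, -0.99],[0.54, -0.59, -0.0, -0.99],[0.59, -0.54, -0.0, -0.99],[0.63, -0.49, -0.0, -0.99],[0.67, -0.44, -0.0, -0.99],[0.7, -0.39, -0.0, -0.99],[0.73, -0.33, -0.0, -0.99],[0.75, -0.27, -0.0, -0.99],[0.77, -0.21, -0.0, -0.99],[0.78, -0.15, -0.0, -0.99],[0.79, -0.08, -0.0, -0.99],[0.8, -0.02, -0.0, -0.99],[0.8, 0.04, -0.0, -0.99],[0.79, 0.11, -0.0, -0.99],[0.78, 0.17, -0.0, -0.99],[0.76, 0.23, -0.0, -0.99],[0.74, 0.29, -0.0, -0.99],
```

```bash
python3 -m pendant '[[[-0.4,-0.7,0,-1],[-0.35,-0.7,0,-1],[-0.3,-0.75,0,-1],[-0.2,-0.75,0,-1],[-0.15,-0.8,0,-1],[-0.1,-0.8,0,-1],[-0.05,-0.8,0,-1],[0,-0.8,0,-1],[0.1,-0.8,0,-1],[0.15,-0.8,0,-1]]]' 1
python3 - <<'E'
from h import *
plan([530,-180,231],75)
E
```

```text
time: 0.98
tool_pos: [299.4, -438.6, 225.9]
tcp_rot: [-179.7, 0.4, -23.4]
ft_force: [-0.8, -0.3, 0.0]
finger_gap: 85.6
22 rows
[0.25, -0.75, -0.01, -0.98],[0.31, -0.73, -0.01, -0.98],[0.36, -0.7, -0.01, -0.98],[0.41, -0.67, -0.01, -0.98],[0.47, -0.64, -0.01, -0.98],[0.51, -0.6, -0.01, -0.98],[0.56, -0.56, -0.01, -0.98],[0.6, -0.51, -0.01, -0.98],[0.64, -0.46, -0.01, -0.98],[0.67, -0.41, -0.01, -0.98],[0.7, -0.36, -0.01, -0.98],[0.73, -0.3, -0.01, -0.98],[0.75, -0.24, -0.01, -0.98],[0.77, -0.18, -0.01, -0.98],[0.78, -0.12, -0.01, -0.98],[0.78, -0.06, -0.01, -0.98],[0.79, -0.0, -0.01, -0.98],[0.79, 0.06, -0.01, -0.98],[0.78, 0.12, -0.01, -0.98],[0.77, 0.18, -0.01, -0.98],[0.75, 0.24, -0.01, -0.98],[0.73, 0.3, -0.01, -0.98],
```

```bash
python3 -m pendant '[[[0.25,-0.75,-0.05,-1],[0.3,-0.75,-0.05,-1],[0.35,-0.7,-0.05,-1],[0.4,-0.65,-0.05,-1],[0.45,-0.65,-0.05,-1],[0.5,-0.6,-0.05,-1],[0.55,-0.55,-0.05,-1],[0.6,-0.5,-0.05,-1],[0.65,-0.45,-0.05,-1],[0.65,-0.4,-0.05,-1]]]' 
python3 -m pendant '[[[0.7,-0.35,-0.05,-1],[0.7,-0.3,-0.05,-1],[0.75,-0.25,-0.05,-1],[0.75,-0.2,-0.05,-1],[0.8,-0.1,-0.05,-1],[0.8,-0.05,-0.05,-1],[0.8,0,-0.05,-1],[0.8,0.05,-0.05,-1],[0.8,0.1,-0.05,-1],[0.75,0.2,-0.05,-1]]]' 
python3 - <<'E'
from h import *
cv2.imwrite('pics/w1.png',snapshot('wrist')[:,:,::-1])
plan([530,-180,231],75)
E
```

```text
time: 1.82
tool_pos: [402.9, -309.8, 233.4]
tcp_rot: [-179.1, 0.1, 24.8]
ft_force: [0.7, 0.0, -0.2]
finger_gap: 85.6
time: 2.65
tool_pos: [499.9, -175.1, 241.5]
tcp_rot: [-179.0, -0.7, 73.0]
ft_force: [0.1, -0.4, -0.3]
finger_gap: 85.2
2 rows
[0.03, 0.74, 0.27, -0.17],[0.03, 0.74, 0.27, -0.17],
```

View pics/w1.png

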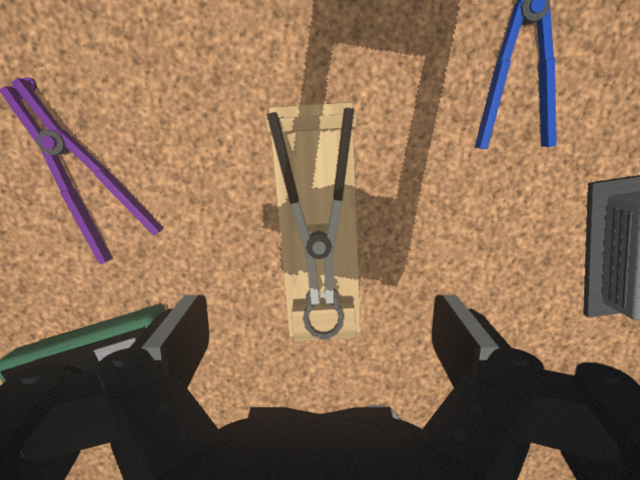

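```bash
python3 - <<'E'
from h import *
s=sense();print(s['time'],s['tool_pos'],s['tcp_rot'],s['qd'].round(1))
w=cv2.imread('pics/w1.png')
cv2.imwrite('pics/w1c.png',cv2.resize(w[95:345,250:380],None,fx=2.4*1.9/1.9,fy=2.4))
cv2.imwrite('pics/w1r.png',cv2.resize(w[225:345,270:370],None,fx=5,fy=5,interpolation=cv2.INTER_CUBIC))
E
```

```text
2.7 [ 501.27590438 -172.92890071  241.65572533] [-179.05981209   -0.78633819   73.46513553] [-2.  -0.5  0.5 -0.5 -0.2  6.6]
```

View pics/w1r.png

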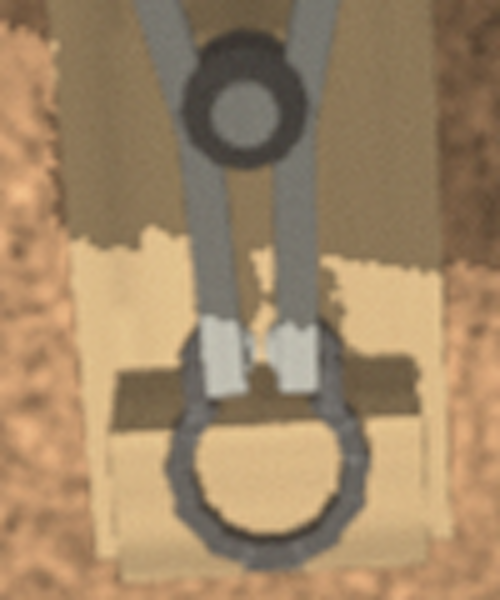

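```bash
python3 -m pendant '[[[1,-0.3,0.1,-0.05],[1,-0.3,0.1,-0.05],[1,-0.3,0.1,-0.05],[1,-0.3,0.1,-0.05],[1,-0.3,0.1,0],[1,-0.3,0.1,0],[1,-0.3,0.1,0],[1,-0.3,0.1,0],[1,-0.3,0.1,0],[1,-0.3,0.1,0]]]' 
python3 -m pendant '[[[1,0.2,0.1,0],[1,0.2,0.1,0],[1,0.2,0.1,0],[1,0.2,0.1,0],[1,0.2,0.1,0],[1,0.2,0.1,0],[1,0.2,0.1,0],[1,0.2,0.1,0],[0.4,0.2,0.1,0],[0,0,0,0]]]' 
python3 - <<'E'
from h import *
s=sense()
cv2.imwrite('pics/w2.png',snapshot('wrist')[:,:,::-1])
print(s['tool_pos'],s['tcp_rot'])
s=sense()
print(s['tool_pos'],s['tcp_rot'])
E
```

```text
time: 3.53
tool_pos: [496.3, 41.6, 221.8]
tcp_rot: [-178.9, -0.7, 73.9]
ft_force: [-0.4, -0.3, -0.3]
finger_gap: 85.3
time: 4.37
tool_pos: [577.5, 202.6, 200.1]
tcp_rot: [-178.6, -0.5, 73.6]
ft_force: [0.6, 0.3, -0.1]
finger_gap: 85.4
[577.48824354 202.61488615 200.1343371 ] [-178.56025887   -0.51448937   73.58582584]
[577.06236829 202.02627394 200.21388454] [-178.53965388   -0.49890563   73.57457233]
```

View pics/w2.png

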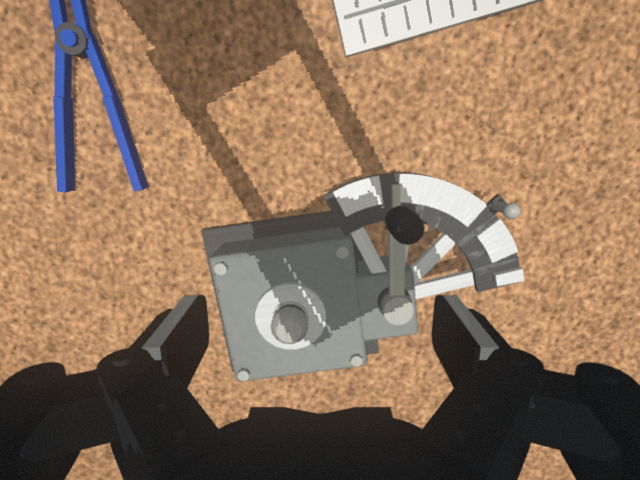

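```bash
python3 - <<'E'
import cv2
w=cv2.imread('pics/w2.png')
cv2.imwrite('pics/w2a.png',cv2.resize(w[270:390,200:360],None,fx=5,fy=5,interpolation=cv2.INTER_CUBIC))
cv2.imwrite('pics/w2b.png',cv2.resize(w[190:340,320:530],None,fx=3.8,fy=3.8,interpolation=cv2.INTER_CUBIC))
E
```

```text
(no output)
```

View pics/w2a.png

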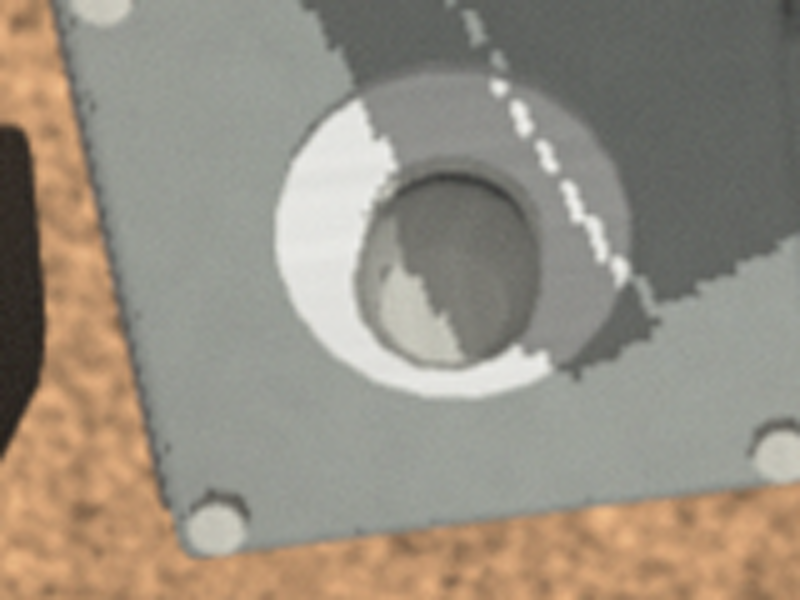

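View pics/w2b.png

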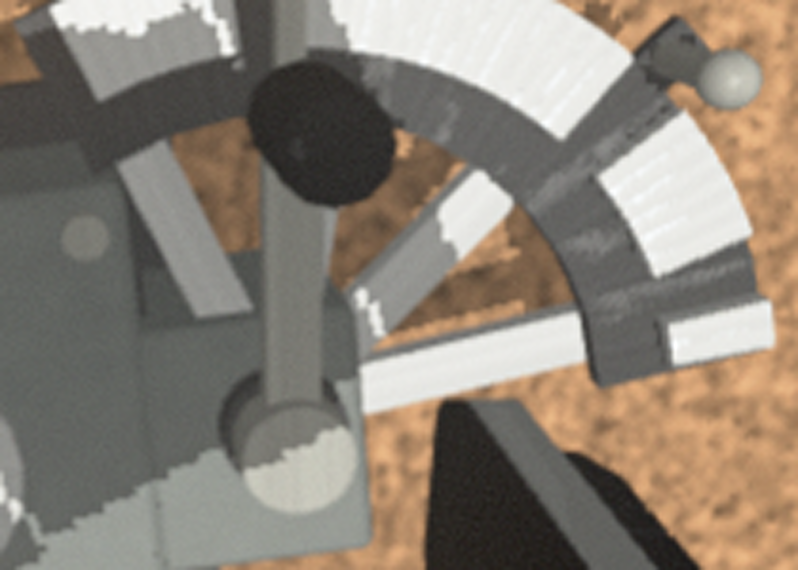

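```bash
python3 - <<'E'
from h import *
np.set_printoptions(precision=1,suppress=True)
s={'tool_pos':np.array([577.3,202.3,200.15]),'tcp_rot':np.array([-178.55,-.505,73.58])}
f=lambda p,k,o:((p[0]+.5)/k-.5+o[0],(p[1]+.5)/k-.5+o[1])
A=lambda x,y:f((x,y),5,(200,270));B=lambda x,y:f((x,y),3.8,(320,190))
t0=cv2.imread('pics/top0.png')
T=lambda x,y:f((x,y),5,(115,150));S=lambda x,y:f((x,y),7,(280,160))
print('collar',onz('wrist',A(453.5,234),56,s), tri([ray('wrist',A(453.5,234),s),ray('top',T(512,255))]))
print('pivot',onz('wrist',B(300,457),75,s),tri([ray('wrist',B(300,457),s),ray('top',T(305,219)),ray('side',S(361,195))]))
print('knob mid',onz('wrist',B(322,132),89,s),tri([ray('wrist',B(345,150),s),ray('side',S(190,117)),ray('top',T(237,383))]))
print('ball',onz('wrist',B(732,79),72,s),tri([ray('wrist',B(732,79),s),ray('side',S(196,83)),ray('top',T(73,348))]))
scr=[(100,0),(780,455),(216,530)]
for p in scr: print(onz('wrist',A(*p),51,s))
E
```

```text
collar [647.7 158.7  56. ] (array([647.8, 158.7,  55.8]), [0.01, 0.01])
pivot [657.8 244.9  75. ] (array([662.4, 245.9,  67.4]), [0.57, 1.12, 1.54])
knob mid [588.6 262.6  89. ] (array([588.2, 262.1, 103.7]), [1.2, 2.34, 2.86])
ball [605.9 343.6  72. ] (array([605.9, 343.7,  71.7]), [0.09, 0.93, 1.01])
[593.5 115.   51. ]
[706.8 199.6  51. ]
[692.4 100.4  51. ]
```

```bash
python3 -m pendant '[[[0.75,-0.1,0.4,0],[0.75,-0.1,0.4,0],[0.75,-0.1,0.4,0],[0.75,-0.1,0.4,0],[0,0,0.7,0],[0,0,0.7,0],[0,0,0.7,0],[0,0,0.7,0],[0,0,0.7,0],[0,0,0.4,0]]]' 
python3 - <<'E'
from h import *
s=sense();plan([588.5,262.4,82],75)
cv2.imwrite('pics/w3.png',snapshot('wrist')[:,:,::-1])
E
```

```text
time: 5.25
tool_pos: [583.7, 270.1, 84.1]
tcp_rot: [-178.6, -0.5, 73.4]
ft_force: [0.1, 0.7, 0.1]
finger_gap: 85.6
1 rows
[-0.3, 0.34, 0.1, -0.35],
```

View pics/w3.png

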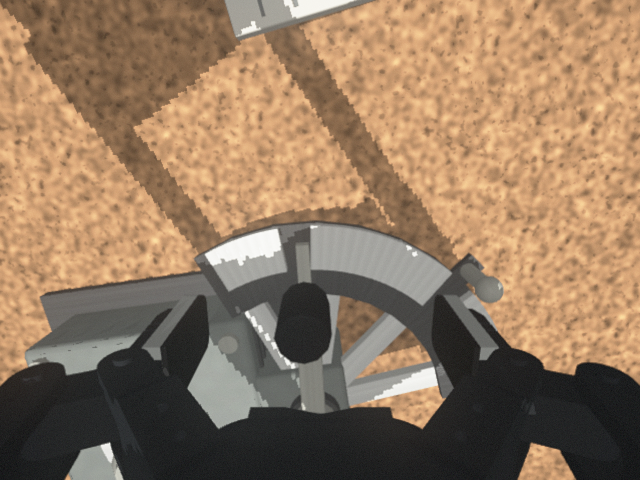

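```bash
python3 -m pendant '[[[-0.3,0.35,0.05,0],[0,0,0,0],[0,0,0,0],[0,0,0,0],[0,0,0,0],[0,0,0,0],[0,0,0,0],[0,0,0,0],[0,0,0,0],[0,0,0,0]]]' -1 25
python3 - <<'E'
from h import *
cv2.imwrite('pics/w4.png',snapshot('wrist')[:,:,::-1])
E
```

```text
time: 6.13
tool_pos: [588.9, 261.9, 82.6]
tcp_rot: [-178.6, -0.5, 73.4]
ft_force: [0.1, -0.0, -3.3]
finger_gap: 21.4
```

View pics/w4.png

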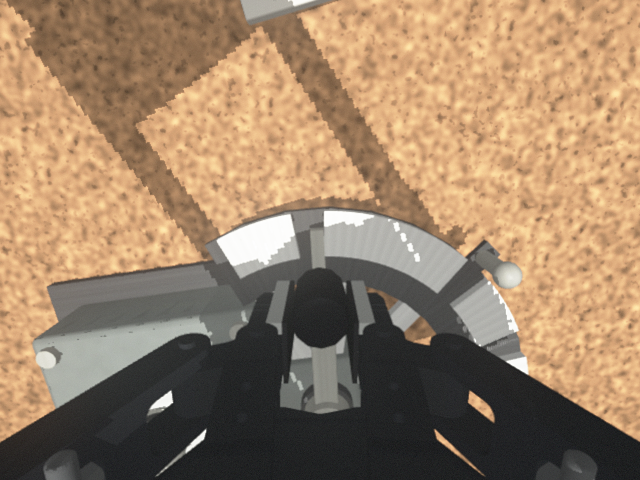

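```bash
python3 -m pendant '[[[0.2,0,-0.02,0.65],[0.2,0,-0.02,0.65],[0.2,0,-0.02,0.65],[0.2,0,-0.02,0.65],[0.2,0,-0.02,0.65],[0.2,0,-0.02,0.65],[0.2,0,-0.02,0.65],[0.2,0,-0.02,0.65],[0.2,0,-0.02,0.65],[0,0,0,0]]]'
cat >> h.py <<'E'
def lev():
    s=sense();p=s['tool_pos'][:2]-[660.7,246.1];print('r',np.hypot(*p),'lever',171.7-np.degrees(np.arctan2(p[1],p[0])),s['tool_pos'],s['tcp_rot'])
E
python3 -c "
from h import *
lev()"
```

```text
time: 7.02
tool_pos: [604.6, 293.0, 82.7]
tcp_rot: [-178.4, 0.5, 45.4]
ft_force: [0.7, -0.4, -1.0]
finger_gap: 20.9
r 73.13069514388809 lever 31.604082208478133 [604.60002152 293.01365459  82.65498966] [-178.43332614    0.54843961   45.43857272]
```

```bash
python3 -m pendant '[[[0.19,0,0,0.62],[0.19,0,0,0.62],[0.19,0,0,0.62],[0.19,0,0,0.62],[0.19,0,0,0.62],[0.19,0,0,0.62],[0.15,0,0,0.4],[0,0,0,0],[0,0,0,0],[0,0,0,0]]]'
python3 -c "
from h import *
lev()
cv2.imwrite('pics/w5.png',snapshot('wrist')[:,:,::-1])
t=snapshot('top')[:,:,::-1];cv2.imwrite('pics/t5.png',cv2.resize(t[150:260,115:275],None,fx=5,fy=5,interpolation=cv2.INTER_CUBIC))"
```

```text
time: 7.85
tool_pos: [623.3, 308.6, 82.7]
tcp_rot: [-178.6, 1.2, 26.8]
ft_force: [-0.4, 0.0, -3.2]
finger_gap: 20.9
r 72.85249207556012 lever 50.80700935637395 [623.29488779 308.61674322  82.66618207] [-178.61314038    1.21333575   26.82604989]
```

View pics/w5.png

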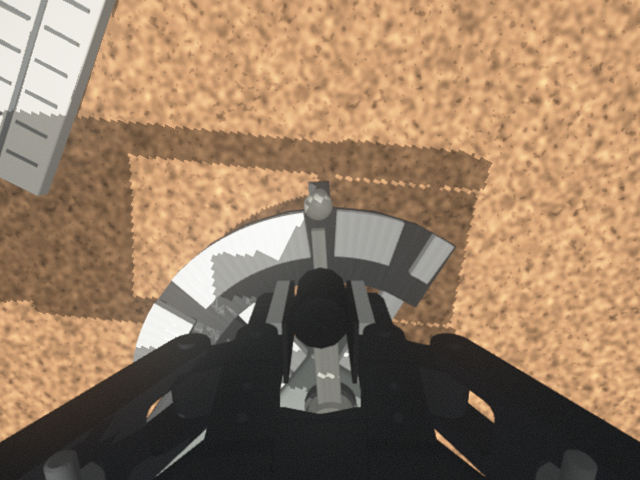

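```bash
python3 -c "
import cv2
w=cv2.imread('pics/w5.png')
cv2.imwrite('pics/w5c.png',cv2.resize(w[170:280,260:380],None,fx=5,fy=5,interpolation=cv2.INTER_CUBIC))"
```

```text
(no output)
```

View pics/w5c.png

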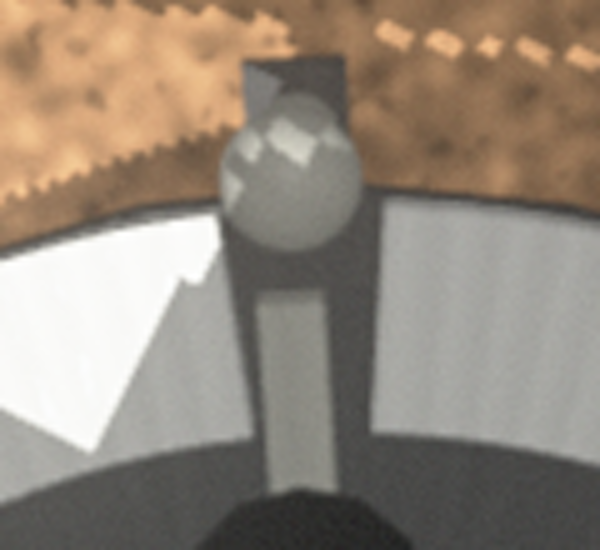

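```bash
python3 -m pendant '[[[0.08,0,0,0.22],[0,0,0,0],[0,0,0,0],[0,0,0,0],[0,0,0,0],[0,0,0,0],[0,0,0,0],[0,0,0,0],[0,0,0,0],[0,0,0,0]]]'
python3 -c "
from h import *
lev()
w=snapshot('wrist')[:,:,::-1]
cv2.imwrite('pics/w6c.png',cv2.resize(w[170:280,260:380],None,fx=5,fy=5,interpolation=cv2.INTER_CUBIC))"
```

```text
time: 8.78
tool_pos: [624.3, 309.2, 82.7]
tcp_rot: [-178.6, 1.3, 25.8]
ft_force: [-0.7, -0.2, -2.4]
finger_gap: 20.8
r 72.86490954094081 lever 51.719789265725296 [624.28934236 309.21544227  82.7002284 ] [-178.62321477    1.26911727   25.80358678]
```

View pics/w6c.png

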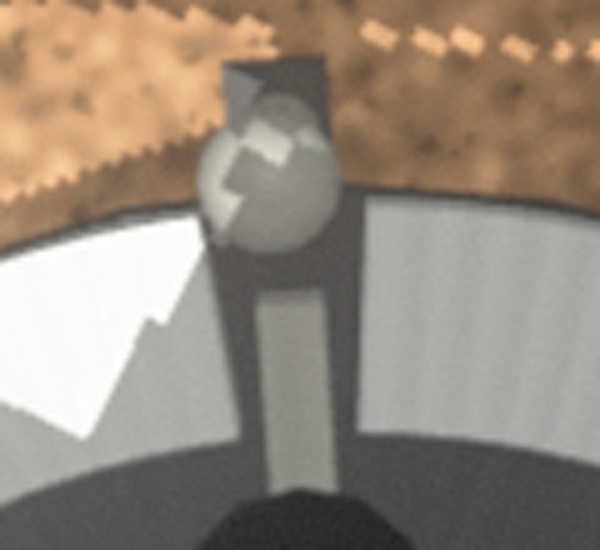

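```bash
python3 -m pendant '[[[0,0,0,0],[0,0,0,0],[0,0,0,0],[0,0,0,0],[0,0,0,0],[0,0,-0.2,0],[0,0,-0.8,0],[0,0,-1,0],[0,0,-1,0],[0,0,-1,0]]]' 1 
python3 - <<'E'
from h import *
# view stub for pliers yaw 75: TCP near stub
plan([600,170,175],75)
E
```

```text
time: 9.67
tool_pos: [624.0, 306.8, 160.9]
tcp_rot: [-178.6, 1.8, 25.8]
ft_force: [0.3, 0.8, -0.1]
finger_gap: 85.6
11 rows
[-0.37, 0.51, -0.06, -0.98],[-0.41, 0.48, -0.06, -0.98],[-0.44, 0.45, -0.06, -0.98],[-0.48, 0.41, -0.06, -0.98],[-0.51, 0.37, -0.06, -0.98],[-0.54, 0.33, -0.06, -0.98],[-0.56, 0.29, -0.06, -0.98],[-0.58, 0.25, -0.06, -0.98],[-0.6, 0.2, -0.06, -0.98],[-0.61, 0.15, -0.06, -0.98],[-0.62, 0.1, -0.06, -0.98],
```

```bash
python3 -m pendant '[[[-0.35,0.7,-0.1,-1],[-0.4,0.7,-0.1,-1],[-0.45,0.65,-0.1,-1],[-0.5,0.65,-0.1,-1],[-0.55,0.6,-0.1,-1],[-0.6,0.55,-0.1,-1],[-0.6,0.5,-0.1,-1],[-0.65,0.4,-0.1,-1],[-0.65,0.4,0,-1],[-0.65,0.3,0,-0.8]]]' 
python3 - <<'E'
from h import *
plan([640,162,175],75)
E
```

```text
time: 10.5
tool_pos: [634.7, 148.5, 190.2]
tcp_rot: [-178.6, -0.4, 73.0]
ft_force: [0.4, -0.7, -0.7]
finger_gap: 85.0
1 rows
[0.73, 0.06, 0.76, -0.43],
```

```bash
python3 -m pendant '[[[0.4,0,0,0],[0.4,0,0,0],[0.2,0,0,0],[0,0,0,0],[0,0,0,0],[0,0,0,0],[0,0,0,0],[0,0,0,0],[0,0,0,0],[0,0,0,0]]]' 
python3 - <<'E'
from h import *
s0=sense();w=snapshot('wrist')[:,:,::-1];s=sense()
import pickle;pickle.dump({k:(s0[k]+s[k])/2 for k in('tool_pos','tcp_rot')},open('s7.pkl','wb'))
print(s0['tool_pos'],s['tool_pos'],s['tcp_rot'])
cv2.imwrite('pics/w7.png',w)
cv2.imwrite('pics/s7.png',snapshot('side')[:,:,::-1])
cv2.imwrite('pics/t7.png',snapshot('top')[:,:,::-1])
E
```

```text
time: 11.33
tool_pos: [641.3, 168.9, 192.0]
tcp_rot: [-178.7, -0.4, 73.0]
ft_force: [0.0, 0.6, -0.2]
finger_gap: 85.3
[641.2550199  168.90569782 191.9736491 ] [641.22373604 168.86639453 191.93345572] [-178.65161468   -0.41442649   73.02053599]
```

View pics/w7.png

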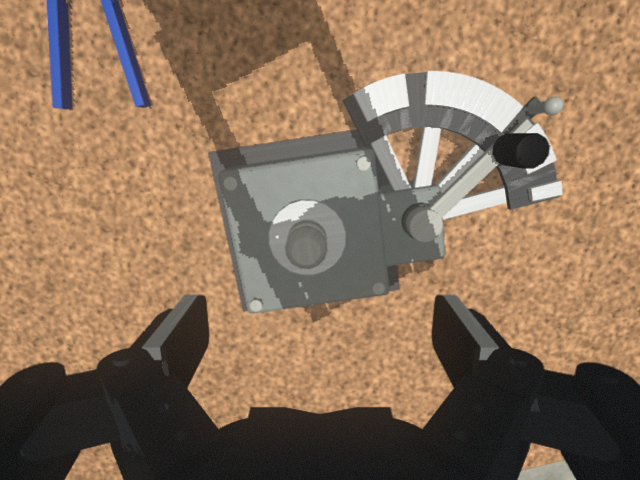

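```bash
python3 -c "
import cv2,numpy as np
w=cv2.imread('pics/w7.png')
c=np.clip(w.astype(float)*1.5,0,255).astype('uint8')
cv2.imwrite('pics/w7a.png',cv2.resize(c[190:290,255:365],None,fx=7,fy=7*0.8*1.0/0.8*0.85,interpolation=cv2.INTER_CUBIC))
cv2.imwrite('pics/w7b.png',cv2.resize(c[85:215,470:580],None,fx=5,fy=4.5,interpolation=cv2.INTER_CUBIC))"
```

```text
(no output)
```

View pics/w7a.png

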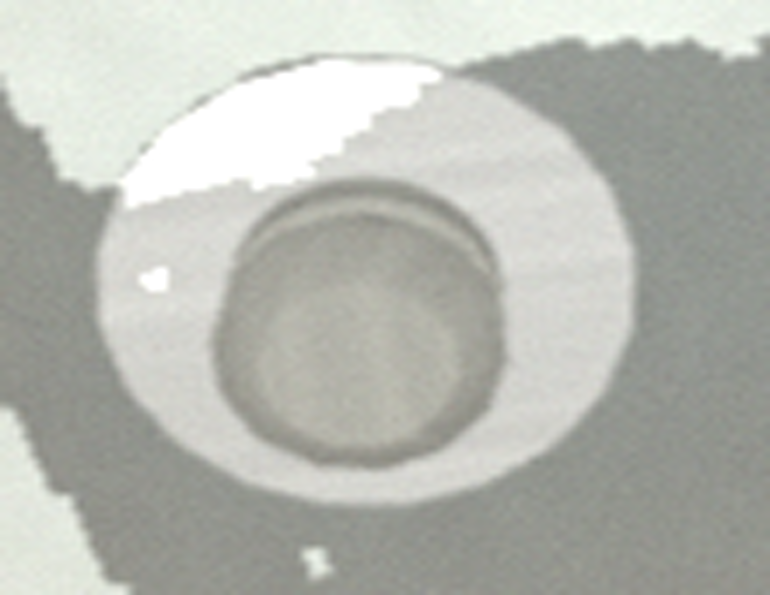

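View pics/w7b.png

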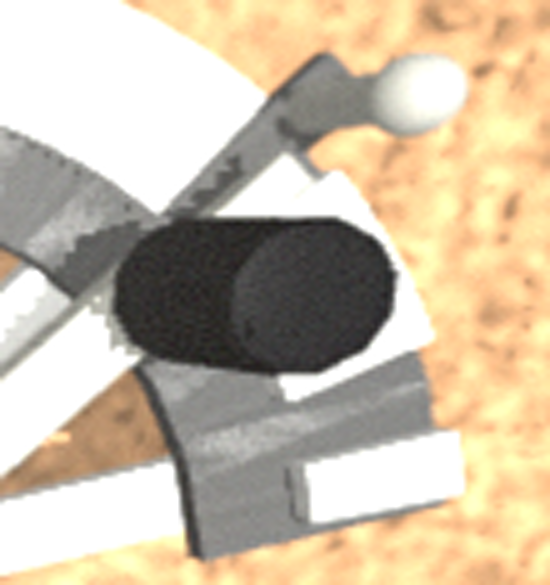

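```bash
python3 - <<'E'
from h import *
import pickle
np.set_printoptions(precision=1,suppress=True)
s=pickle.load(open('s7.pkl','rb'));print(s)
print('collar',onz('wrist',(306.9,236.5),56,s),'top',onz('wrist',(306.0,251.3),89,s))
print('shoulder x', onz('wrist',(305.9,247),83,s))
# ring from w1
s1={'tool_pos':np.array([500.6,-174.0,241.6]),'tcp_rot':np.array([-179.05,-.75,73.2])}
f=lambda x,y:((x+.5)/5-.5+270,(y+.5)/5-.5+225)
print('ring',onz('wrist',f(267,465),40,s1),'pivot',onz('wrist',f(245,113),50,s1))
print('proj ring check', proj('wrist',[607.4,-200.3,40],s1))
E
```

```text
{'tool_pos': array([641.2, 168.9, 192. ]), 'tcp_rot': array([-178.7,   -0.4,   73. ])}
collar [647.8 159.1  56. ] top [649.4 158.8  89. ]
shoulder x [648.1 159.   83. ]
ring [ 610.5 -199.6   40. ] pivot [ 535.6 -181.6   50. ]
proj ring check [321.4 315.1]
```

```bash
python3 -c "
from h import *
plan([602,-190,165],76.4)"
```

```text
18 rows
[-0.99, 0.19, 0.08, -0.04],[-0.99, 0.18, 0.08, -0.04],[-0.99, 0.18, 0.08, -0.04],[-0.99, 0.18, 0.08, -0.04],[-0.99, 0.17, 0.08, -0.04],[-0.99, 0.17, 0.08, -0.04],[-0.99, 0.17, 0.08, -0.04],[-0.99, 0.16, 0.08, -0.04],[-0.99, 0.16, 0.08, -0.04],[-0.99, 0.16, 0.08, -0.04],[-0.99, 0.15, 0.08, -0.04],[-0.99, 0.15, 0.08, -0.04],[-0.99, 0.15, 0.08, -0.04],[-0.99, 0.14, 0.08, -0.04],[-0.99, 0.14, 0.08, -0.04],[-0.99, 0.14, 0.08, -0.04],[-0.99, 0.13, 0.08, -0.04],[-0.99, 0.13, 0.08, -0.04],
```

```bash
python3 -m pendant '[[[-1,0.2,0,-0.05],[-1,0.2,0,-0.05],[-1,0.2,0,-0.05],[-1,0.2,0,-0.05],[-1,0.15,0,-0.05],[-1,0.15,0,-0.05],[-1,0.15,0,-0.05],[-1,0.15,0,-0.05],[-1,0.15,0,-0.05],[-1,0.15,0,-0.05]]]' 
python3 -c "
from h import *
plan([602,-190,165],76.4)"
```

```text
time: 12.32
tool_pos: [618.4, -37.3, 189.8]
tcp_rot: [-178.7, -0.6, 75.7]
ft_force: [0.8, 0.4, 0.8]
finger_gap: 85.2
8 rows
[-0.95, 0.14, 0.15, -0.02],[-0.95, 0.13, 0.15, -0.02],[-0.95, 0.13, 0.15, -0.02],[-0.95, 0.13, 0.15, -0.02],[-0.95, 0.13, 0.15, -0.02],[-0.95, 0.13, 0.15, -0.02],[-0.95, 0.13, 0.15, -0.02],[-0.95, 0.13, 0.15, -0.02],
```

```bash
python3 -m pendant '[[[-0.95,0.1,0.15,0],[-0.95,0.1,0.15,0],[-0.95,0.1,0.15,0],[-0.95,0.1,0.15,0],[-0.95,0.1,0.15,0],[-0.95,0.1,0.15,0],[-0.7,0.1,0.15,0],[-0.3,0.05,0.15,0],[0,0,0,0],[0,0,0,0]]]' 
python3 - <<'E'
from h import *
s0=sense();w=snapshot('wrist')[:,:,::-1];s=sense()
import pickle;pickle.dump({k:(s0[k]+s[k])/2 for k in('tool_pos','tcp_rot')},open('s8.pkl','wb'))
print(s0['tool_pos'],s['tool_pos'],s['tcp_rot'])
cv2.imwrite('pics/w8.png',w)
cv2.imwrite('pics/w8a.png',cv2.resize(w[130:310,250:390],None,fx=4,fy=3.3,interpolation=cv2.INTER_CUBIC))
E
```

```text
time: 13.15
tool_pos: [597.4, -182.5, 164.2]
tcp_rot: [-178.9, -0.5, 75.4]
ft_force: [0.7, -0.2, -0.7]
finger_gap: 85.9
[ 597.39167137 -182.50466907  164.19552839] [ 597.38113876 -182.26837774  164.13834503] [-178.8902557    -0.54289015   75.38684685]
```

View pics/w8.png

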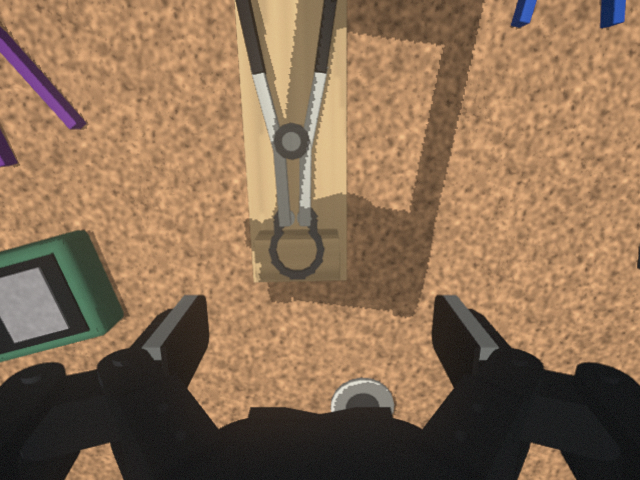

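View pics/w8a.png

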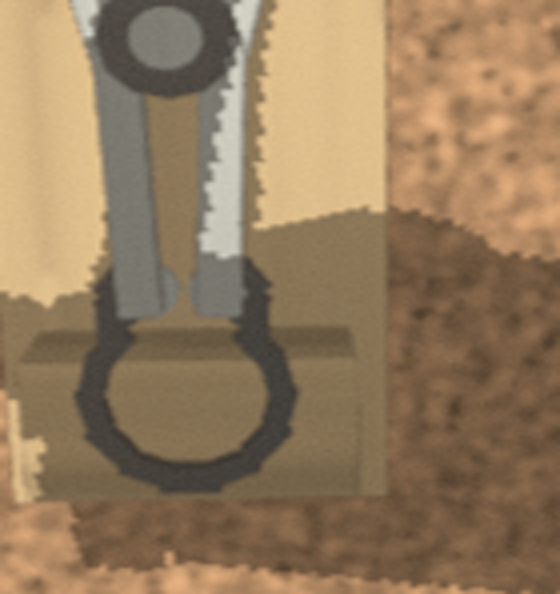

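```bash
python3 - <<'E'
from h import *
import pickle
np.set_printoptions(precision=2,suppress=True)
s=pickle.load(open('s8.pkl','rb'))
r=onz('wrist',(296.4,250.6),40,s);p=onz('wrist',(291.1,140.9),50,s);print(r,p,np.degrees(np.arctan2(*(r-p)[1::-1])),np.linalg.norm((r-p)[:2]))
s1={'tool_pos':np.array([500.6,-174.0,241.6]),'tcp_rot':np.array([-179.05,-.75,73.2])}
f=lambda x,y:((x+.5)/5-.5+270,(y+.5)/5-.5+225)
print(tri([ray('wrist',(296.4,250.6),s),ray('wrist',f(267,465),s1),ray('top',(383.9,220.8))]))
print(tri([ray('wrist',(291.1,140.9),s),ray('wrist',f(245,113),s1),ray('top',(376.2,254.6))]))
# handles inner/outer in w8
w=cv2.imread('pics/w8.png')
for row in (10,40,65):
    g=w[row,225:350].astype(int).sum(1); print(row,[225+i for i in range(125) if g[i]<190])
E
```

```text
[ 610.46 -201.04   40.  ] [ 533.59 -182.75   50.  ] -13.383294833696946 79.01976727475125
(array([ 606.88, -199.2 ,   48.45]), [1.3, 0.79, 0.64])
(array([ 533.38, -181.48,   57.05]), [0.83, 0.43, 0.58])
10 [238, 239, 240, 241, 242, 243, 244, 245, 246, 247, 248, 249, 250, 251, 252, 323, 324, 325, 326, 327, 328, 329, 330, 331, 332, 333, 334]
40 [246, 248, 250, 251, 256, 257, 258, 319, 320, 321, 322, 323, 324, 325, 326, 327, 328, 329, 330]
65 [252, 261, 262, 263, 315, 316, 324, 326]
```

```bash
python3 -m pendant '[[[-0.15,-1,0,-0.1],[-0.15,-1,0,-0.1],[-0.15,-1,0,-0.05],[-0.15,-1,0,0],[-0.15,-1,0.2,0],[-0.1,-1,0.3,0],[0,-0.6,0.4,0],[0,-0.1,0.5,0],[0,0,0.5,0],[0,0,0,0]]]' 
python3 -c "
from h import *
cv2.imwrite('pics/w9.png',snapshot('wrist')[:,:,::-1])
plan([460.6,-164.5,27],76.5)"
```

```text
time: 14.03
tool_pos: [462.1, -156.4, 128.7]
tcp_rot: [-179.3, -0.7, 77.3]
ft_force: [-0.8, 0.3, -0.5]
finger_gap: 85.4
6 rows
[-0.07, -0.0, 0.85, 0.03],[-0.07, -0.0, 0.85, 0.03],[-0.07, -0.0, 0.85, 0.03],[-0.07, -0.0, 0.85, 0.03],[-0.07, -0.0, 0.85, 0.03],[-0.07, -0.0, 0.85, 0.03],
```

View pics/w9.png

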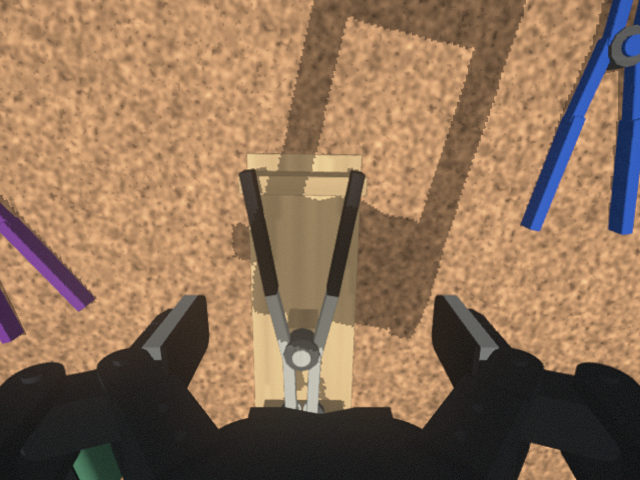

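```bash
python3 - <<'E'
from h import *
np.set_printoptions(precision=2,suppress=True)
s=sense();print(s['tool_pos'],s['tcp_rot'])
p=onz('wrist',(302.2,358),50,s);a=onz('wrist',(247.5,177),52,s);b=onz('wrist',(357.5,177),52,s);m=(a+b)/2
print(p,a,b,m,np.degrees(np.arctan2(*(p-m)[1::-1])),np.hypot(*(p-m)[:2]))
e=(p-m)[:2];e/=np.hypot(*e);g=p[:2]-75*e;print(g)
w=cv2.imread('pics/w9.png');cv2.imwrite('pics/w9a.png',cv2.resize(w[150:400,220:390],None,fx=3.5,fy=2.4,interpolation=cv2.INTER_CUBIC))
E
```

```text
[ 462.64 -156.63  129.57] [-179.32   -0.68   77.31]
[ 537.98 -183.33   50.  ] [ 413.55 -186.13   52.  ] [ 427.65 -123.97   52.  ] [ 420.6  -155.05   52.  ] -13.546119170679622 120.73665205094257
[ 465.06 -165.76]
```

View pics/w9a.png

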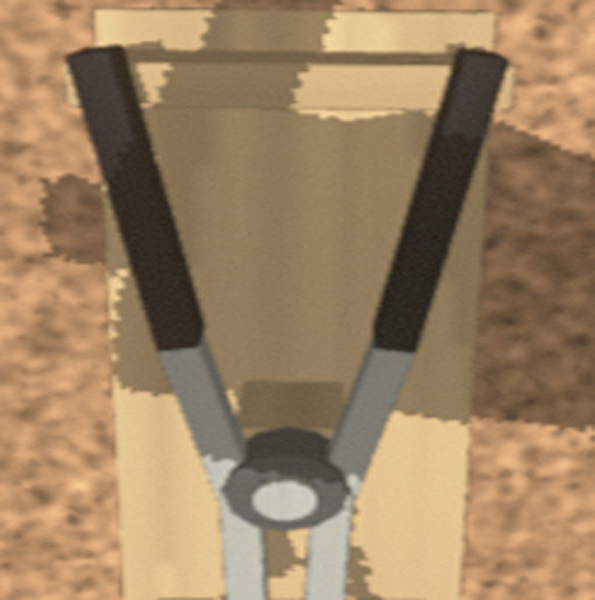

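```bash
python3 -m pendant '[[[-0.2,0,0.3,0.17],[-0.2,0,0.6,0],[0,0,0.8,0],[0,0,0.8,0],[0,0,0.8,0],[0,0,0.7,0],[0,0,0.5,0],[0,0,0.3,0],[0,0,0.1,0],[0,0,0,0]]]' 
python3 -c "
from h import *
cv2.imwrite('pics/w10.png',snapshot('wrist')[:,:,::-1])
plan([461.3,-164.9,26.5],76.5)"
```

```text
time: 14.92
tool_pos: [464.6, -167.1, 23.9]
tcp_rot: [-179.5, -0.6, 76.4]
ft_force: [0.4, -0.7, 0.2]
finger_gap: 85.6
1 rows
[0.07, -0.19, -0.11, -0.02],
```

View pics/w10.png

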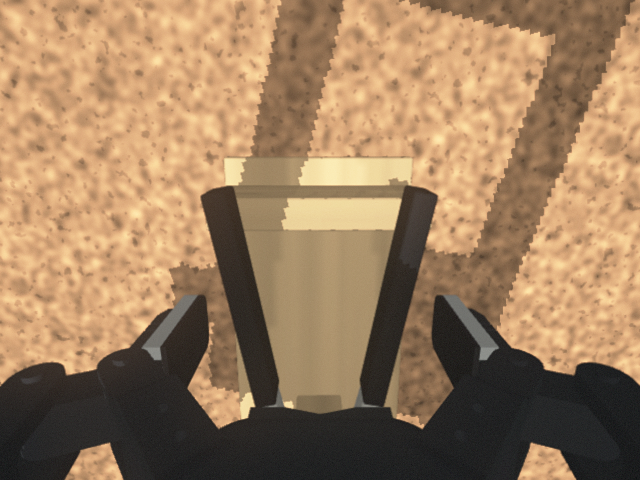

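```bash
python3 -m pendant '[[[0,-0.18,-0.12,0],[0,0,0,0],[0,0,0,0],[0,0,0,0],[0,0,0,0],[0,0,0,0],[0,0,0,0],[0,0,0,0],[0,0,0,0],[0,0,0,0]]]' -1 90
python3 -c "
from h import *
s=sense();print(s['tool_pos'],s['tcp_rot'],s['finger_gap'])
cv2.imwrite('pics/w11.png',snapshot('wrist')[:,:,::-1])
t=snapshot('top')[:,:,::-1];cv2.imwrite('pics/t11.png',cv2.resize(t[195:325,335:415],None,fx=4.5,fy=4.5,interpolation=cv2.INTER_CUBIC))
"
```

```text
time: 15.8
tool_pos: [465.1, -168.1, 34.5]
tcp_rot: [179.9, -0.5, 76.5]
ft_force: [-0.8, 0.3, -1.0]
finger_gap: 23.3
[ 465.06311688 -168.12678609   34.52541047] [179.90362689  -0.47671535  76.451985  ] 23.28724955713827
```

View pics/w11.png

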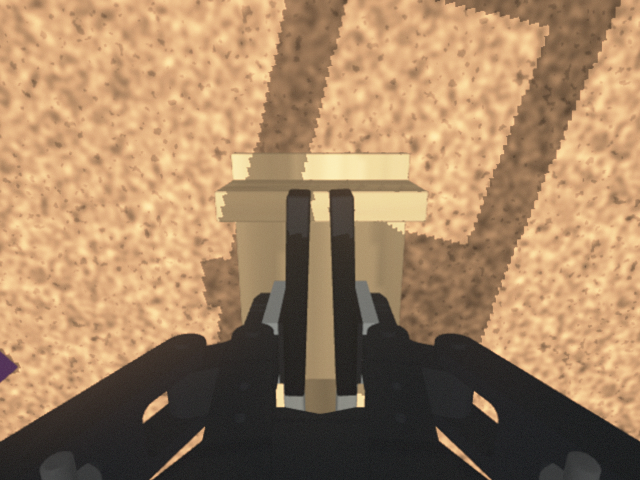

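View pics/t11.png

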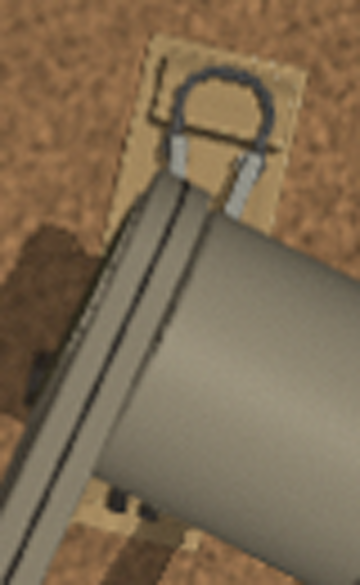

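```bash
python3 -m pendant '[[[0,0,0,0],[0,0,0,0],[0,0,0,0],[0,0,0,0],[0,0,0,0],[0,0,0,0],[0,0,0,0],[0,0,0,0],[0,0,0,0],[0,0,0,0]]]' -1 50
python3 -c "
from h import *
s=sense();print(s['tool_pos'],s['tcp_rot'],s['finger_gap'])
cv2.imwrite('pics/w12.png',snapshot('wrist')[:,:,::-1])
t=snapshot('side')[:,:,::-1];cv2.imwrite('pics/s12.png',cv2.resize(t[245:325,250:370],None,fx=6.5,fy=6.5,interpolation=cv2.INTER_CUBIC))
"
```

```text
time: 16.73
tool_pos: [464.7, -168.0, 33.9]
tcp_rot: [180.0, -0.5, 76.4]
ft_force: [0.9, 0.4, -2.0]
finger_gap: 23.6
[ 464.66243872 -168.00399331   33.89878583] [179.96864577  -0.48714724  76.44767439] 23.563728047376276
```

View pics/s12.png

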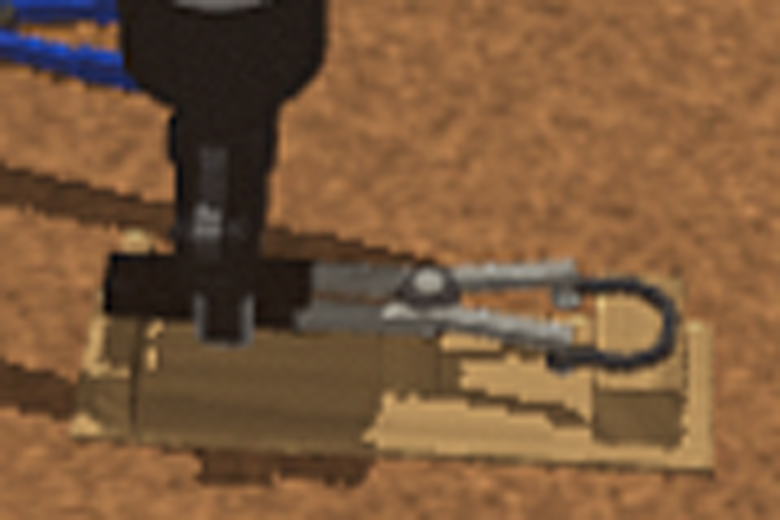

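```bash
python3 -m pendant '[[[0,0,0,0],[0,0,0,0],[0,0,0,0],[0,0,0,0],[0,0,0,0],[0,0,0,0],[0,0,0,0],[0,0,0,0],[0,0,0,0],[0,0,0,0]]]' -1 22
python3 -c "
from h import *
s=sense();print(s['tool_pos'],s['tcp_rot'],s['finger_gap'])
w=snapshot('wrist')[:,:,::-1]
cv2.imwrite('pics/w13.png',w)
cv2.imwrite('pics/w13a.png',cv2.resize(w[170:420,230:410],None,fx=3.5,fy=2.4,interpolation=cv2.INTER_CUBIC))
"
```

```text
time: 17.67
tool_pos: [464.6, -168.0, 33.9]
tcp_rot: [180.0, -0.5, 76.4]
ft_force: [-1.2, 0.4, -1.7]
finger_gap: 23.0
[ 464.63671125 -167.99668769   33.89081366] [179.97209712  -0.48874869  76.44449635] 23.01395744953296
```

View pics/w13a.png

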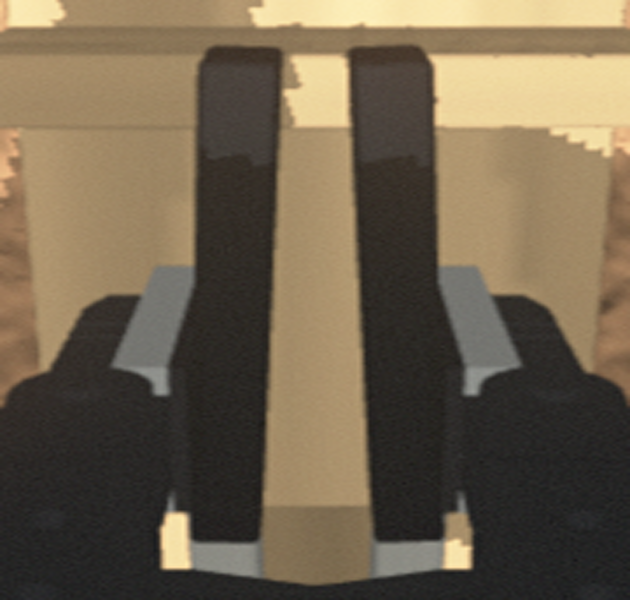

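```bash
python3 -m pendant '[[[0,0,0,0],[0,0,0,0],[0,0,-0.1,0],[0,0,-0.3,0],[0,0,-0.5,0],[0,0,-0.7,0],[0,0,-0.8,0],[0,0,-0.8,0],[0,0,-0.5,0],[0,0,-0.2,0]]]' -1 85
python3 -c "
from h import *
s=sense();print(s['tool_pos'],s['tcp_rot'],s['finger_gap'],s['wrist_torque'])
cv2.imwrite('pics/w14.png',snapshot('wrist')[:,:,::-1])
t=snapshot('side')[:,:,::-1];cv2.imwrite('pics/s14.png',cv2.resize(t[225:325,250:370],None,fx=6,fy=6,interpolation=cv2.INTER_CUBIC))
t=snapshot('top')[:,:,::-1];cv2.imwrite('pics/t14.png',cv2.resize(t[185:325,335:415],None,fx=4.2,fy=4.2,interpolation=cv2.INTER_CUBIC))
"
```

```text
time: 18.55
tool_pos: [463.3, -168.1, 118.0]
tcp_rot: [-179.9, -0.5, 76.4]
ft_force: [-0.2, -0.1, -1.4]
finger_gap: 23.5
[ 463.3224071  -168.12012209  118.00184615] [-179.89725072   -0.51708765   76.44863855] 23.536259900981783 [ 0.01761623  0.14137657 -0.0413842 ]
```

View pics/s14.png

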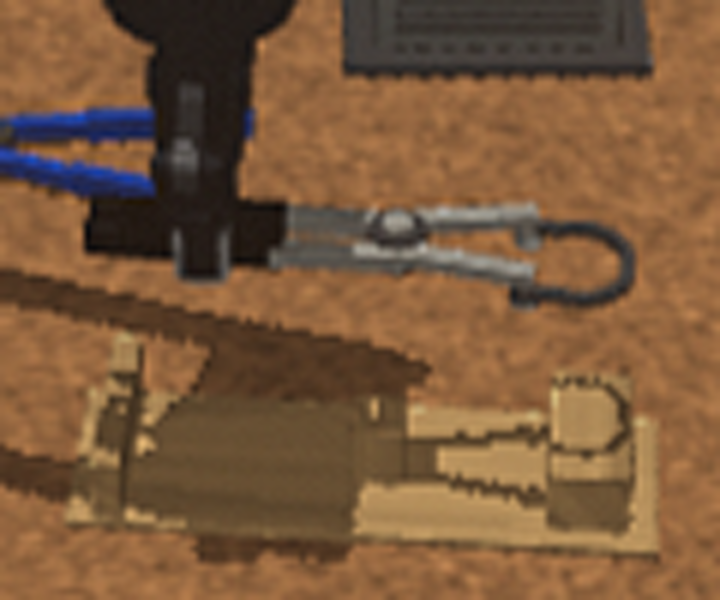

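View pics/t14.png

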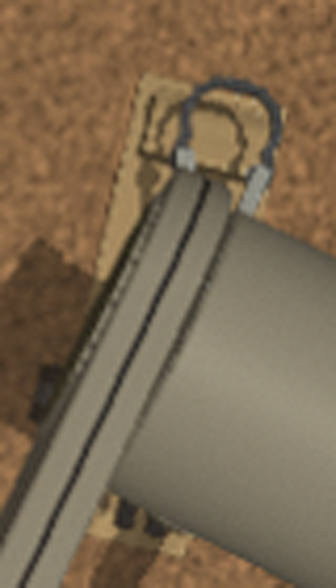

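View pics/w14.png

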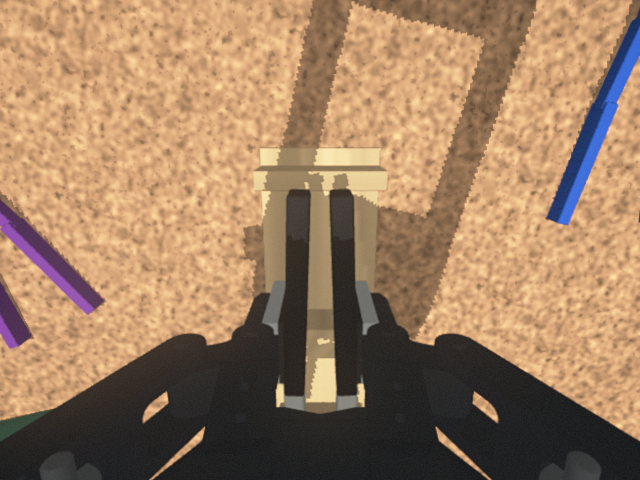

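```bash
python3 -c "
from h import *
t=snapshot('top')[:,:,::-1];cv2.imwrite('pics/t15.png',t);cv2.imwrite('pics/t15c.png',cv2.resize(t[195:245,360:415],None,fx=11,fy=11,interpolation=cv2.INTER_CUBIC))
t=snapshot('side')[:,:,::-1];cv2.imwrite('pics/s15.png',t);cv2.imwrite('pics/s15c.png',cv2.resize(t[255:285,260:365],None,fx=7.5,fy=15,interpolation=cv2.INTER_CUBIC))
"
```

```text
(no output)
```

View pics/t15c.png

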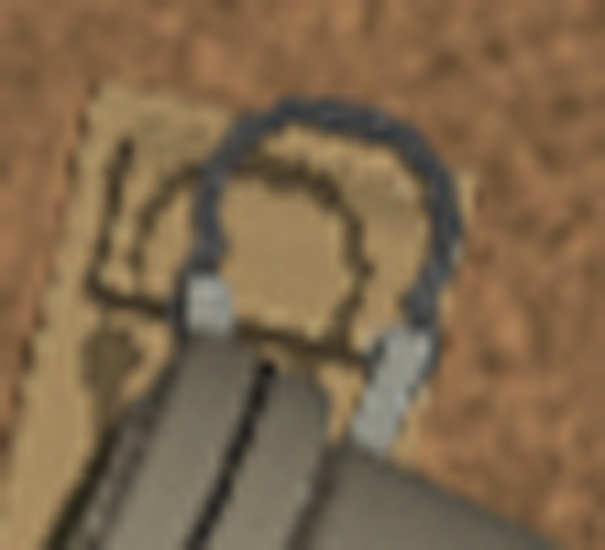

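View pics/s15c.png

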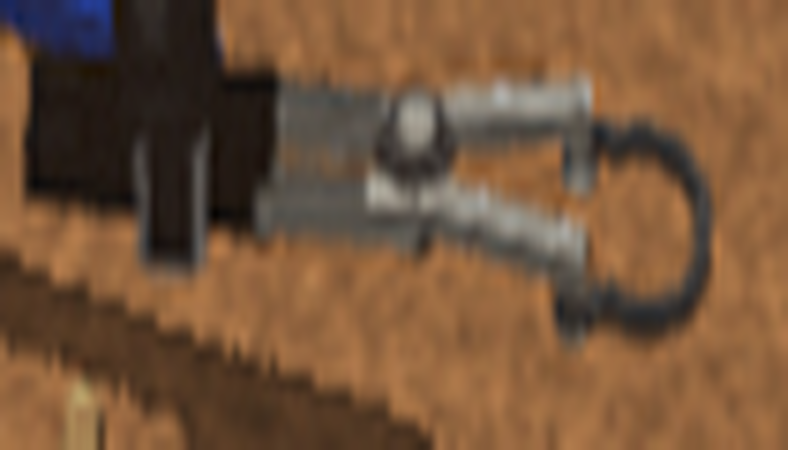

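```bash
python3 - <<'E'
from h import *
np.set_printoptions(precision=2,suppress=True)
s=sense();print(s['tool_pos'],s['tcp_rot'],s['time'])
for z in (118,124,130):
    c=onz('top',(389.6,215.0),z); print(z,c,'minus tcp',c-s['tool_pos'])
    a=np.radians(-13.55);e=np.array([np.cos(a),np.sin(a),0]);n=np.array([-e[1],e[0],0])
    f=lambda p:((p[0]-260+.5)*7.5-.5,(p[1]-255+.5)*15-.5)
    print('side', f(proj('side',c)),'ext right',[f(proj('side',c+23*(e*np.cos(q)+n*np.sin(q)))) for q in (-.6,-.3,0,.3)])
E
```

```text
[ 461.62 -167.29  114.42] [-179.63   -0.58   76.45] 18.8
118 [ 607.51 -201.86  118.  ] minus tcp [145.88 -34.57   3.58]
side (np.float64(639.6611364916139), np.float64(231.84188023364197)) ext right [(np.float64(698.3716610297358), np.float64(290.6751316906532)), (np.float64(707.9787468643665), np.float64(266.485502185145)), (np.float64(711.4103180207304), np.float64(239.37385806538072)), (np.float64(708.4273514592098), np.float64(211.79831167582347))]
124 [ 606.53 -201.02  124.  ] minus tcp [144.9  -33.73   9.58]
side (np.float64(636.9890990960654), np.float64(200.44338442736472)) ext right [(np.float64(695.8095302657694), np.float64(259.15977956021874)), (np.float64(705.4471295474754), np.float64(235.02461334589395)), (np.float64(708.8963109356383), np.float64(207.97294620753388)), (np.float64(705.9167457198853), np.float64(180.45752653814344))]
130 [ 605.55 -200.19  130.  ] minus tcp [143.93 -32.9   15.58]
side (np.float64(634.3054046903259), np.float64(168.90515240150006)) ext right [(np.float64(693.2362612867993), np.float64(227.5034065545101)), (np.float64(702.9045592112999), np.float64(203.42332568656883)), (np.float64(706.3714702840578), np.float64(176.432313073452)), (np.float64(703.3953514001497), np.float64(148.97769221118705))]
```

```bash
python3 -m pendant '[[[0.3,-0.05,-0.1,0],[0.6,-0.1,-0.1,0],[0.9,-0.1,-0.1,0],[0.9,-0.1,-0.05,0],[0.9,-0.1,0,0],[0.9,-0.1,0,0],[0.9,-0.1,0,0],[0.9,-0.1,0,0],[0.9,-0.1,0,0],[0.9,-0.1,0,0]]]' 
python3 -c "
from h import *
plan([502.1,193.4,116],76.45)"
```

```text
time: 19.63
tool_pos: [475.6, 8.0, 117.1]
tcp_rot: [-178.8, -0.7, 76.2]
ft_force: [0.8, -0.1, -1.7]
finger_gap: 23.4
10 rows
[0.93, -0.09, 0.01, -0.01],[0.93, -0.09, 0.01, -0.01],[0.93, -0.09, 0.01, -0.01],[0.93, -0.09, 0.01, -0.01],[0.93, -0.09, 0.01, -0.01],[0.93, -0.09, 0.01, -0.01],[0.93, -0.09, 0.01, -0.01],[0.93, -0.09, 0.01, -0.01],[0.93, -0.09, 0.01, -0.01],[0.93, -0.09, 0.01, -0.01],
```

```bash
python3 -m pendant '[[[0.9,-0.1,0,-0.02],[0.9,-0.1,0,-0.02],[0.9,-0.1,0,0],[0.9,-0.1,0,0],[0.9,-0.1,0,0],[0.9,-0.1,0,0],[0.9,-0.1,0,0],[0.7,-0.1,0,0],[0.4,-0.05,0,0],[0.2,0,0,0]]]' 
cat >> h.py <<'E'
def st():
    s=sense();M=R.from_euler('xyz',s['tcp_rot'],degrees=True).as_matrix()
    a=np.radians(s['tcp_rot'][2]-90);e=np.array([np.cos(a),np.sin(a),0]);n=np.array([-e[1],e[0],0])
    # pliers forward = tool y ; pitch and roll of pliers assuming level at rest pose 180,-.49,76.44
    M0=R.from_euler('xyz',[179.97,-.49,76.44],degrees=True).as_matrix()
    L=lambda M,Z=0:M@M0.T@Rz(-13.55)
    P=M@M0.T@R.from_euler('z',-13.55,degrees=True).as_matrix()
    print('t',s['time'],'tcp',s['tool_pos'].round(1),'rot',s['tcp_rot'].round(2),'gap',round(s['finger_gap'],1),'F',s['ft_force'].round(1))
    print('pliers nose-up deg',np.degrees(np.arcsin(P[2,0])).round(2),'left-up',np.degrees(np.arcsin(P[2,1])).round(2))
    # ring offset fixed in tool frame, from hover measurement
    Mh=R.from_euler('xyz',[-179.63,-.58,76.45],degrees=True).as_matrix()
    off=Mh.T@np.array([145.9,-34.5,5.0]); r=s['tool_pos']+M@off
    d=np.array([648.0,158.9,72])-r; print('ring',r.round(1),'to go world',d.round(1),'tool units',(M.T@d/20).round(3))
    return s
E
python3 -c "
from h import *
st()
t=snapshot('top')[:,:,::-1];cv2.imwrite('pics/t16.png',t);cv2.imwrite('pics/t16c.png',cv2.resize(t[155:235,175:265],None,fx=7,fy=7,interpolation=cv2.INTER_CUBIC))
t=snapshot('side')[:,:,::-1];cv2.imwrite('pics/s16.png',t);cv2.imwrite('pics/s16c.png',cv2.resize(t[160:245,250:370],None,fx=6.5,fy=6.5,interpolation=cv2.INTER_CUBIC))
st()
"
```

```text
time: 20.47
tool_pos: [485.6, 180.3, 114.3]
tcp_rot: [-178.0, -0.7, 76.7]
ft_force: [0.3, -0.5, -1.7]
finger_gap: 22.7
t 20.4667 tcp [485.6 180.3 114.3] rot [-178.05   -0.68   76.75] gap 22.7 F [ 0.3 -0.5 -1.7]
pliers nose-up deg -1.98 left-up 0.19
ring [631.7 146.6 115.1] to go world [ 16.3  12.3 -43.1] tool units [0.761 0.723 2.143]
t 20.5667 tcp [485.8 179.4 114.3] rot [-178.06   -0.67   76.74] gap 23.7 F [-1.5  0.1 -1.6]
pliers nose-up deg -1.97 left-up 0.18
ring [632.  145.7 115.2] to go world [ 16.   13.2 -43.2] tool units [0.803 0.701 2.147]
```

View pics/t16c.png

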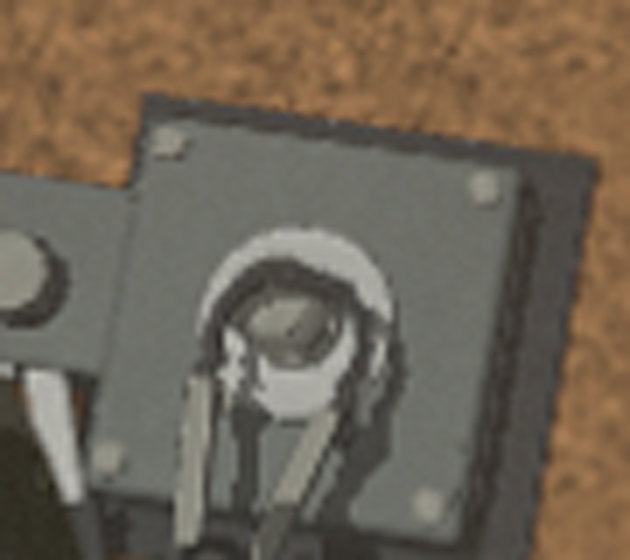

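View pics/s16c.png

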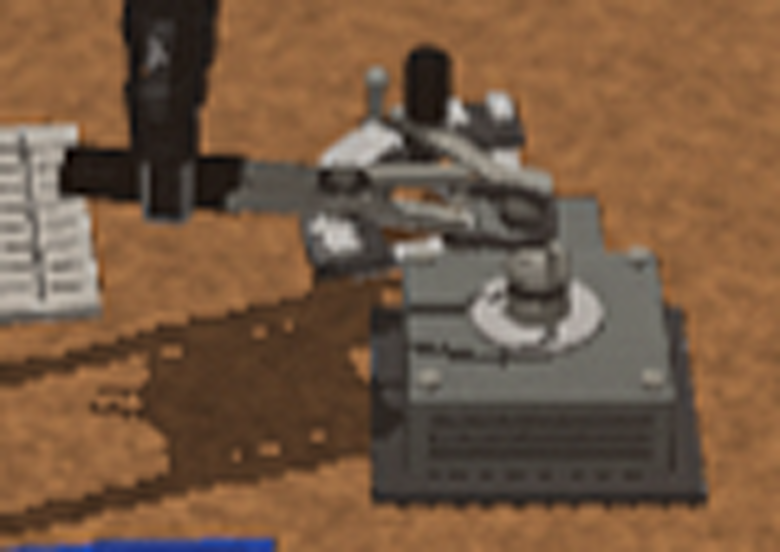

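```bash
python3 -m pendant '[[[0.45,0.4,-0.05,0],[0.2,0.2,0,0],[0,0,0,0],[0,0,0,0],[0,0,0,0],[0,0,0,0],[0,0,0,0],[0,0,0,0],[0,0,0,0],[0,0,0,0]]]' 
python3 -c "
from h import *
st()
t=snapshot('top')[:,:,::-1];cv2.imwrite('pics/t17.png',t);cv2.imwrite('pics/t17c.png',cv2.resize(t[165:225,185:255],None,fx=10,fy=10,interpolation=cv2.INTER_CUBIC))
t=snapshot('side')[:,:,::-1];cv2.imwrite('pics/s17.png',t);cv2.imwrite('pics/s17c.png',cv2.resize(t[160:225,255:360],None,fx=7.5,fy=7.5,interpolation=cv2.INTER_CUBIC))
s=st()
M=R.from_euler('xyz',s['tcp_rot'],degrees=True).as_matrix();Mh=R.from_euler('xyz',[-179.63,-.58,76.45],degrees=True).as_matrix()
r=s['tool_pos']+M@(Mh.T@np.array([145.9,-34.5,5.0]))
a=np.radians(-13.5);e=np.array([np.cos(a),np.sin(a),0])
for q in (r,r+23*e,r+17*e,np.array([648,158.9,89.])): 
  p=proj('top',q);g=proj('side',q);print(((p[0]-185+.5)*10-.5,(p[1]-165+.5)*10-.5),((g[0]-255+.5)*7.5-.5,(g[1]-160+.5)*7.5-.5))
"
```

```text
time: 21.4
tool_pos: [499.3, 184.8, 114.0]
tcp_rot: [-177.9, -0.5, 76.5]
ft_force: [-0.5, -0.5, -1.6]
finger_gap: 23.4
t 21.4 tcp [499.3 184.8 114. ] rot [-177.93   -0.48   76.51] gap 23.4 F [-0.5 -0.5 -1.6]
pliers nose-up deg -2.1 left-up -0.01
ring [645.3 150.5 114.5] to go world [  2.7   8.4 -42.5] tool units [0.421 0.109 2.128]
t 21.5 tcp [499.3 184.9 114. ] rot [-177.93   -0.48   76.52] gap 23.2 F [-0.1 -0.2 -1.3]
pliers nose-up deg -2.1 left-up -0.01
ring [645.4 150.6 114.5] to go world [  2.6   8.3 -42.5] tool units [0.416 0.109 2.128]
(np.float64(302.9342495057797), np.float64(317.6593535290571)) (np.float64(578.8859668934952), np.float64(240.32395990289513))
(np.float64(332.5707666222173), np.float64(209.52780377549982)) (np.float64(638.6591670389681), np.float64(243.16566695622845))
(np.float64(324.843766904559), np.float64(237.67558712006672)) (np.float64(623.0608929284872), np.float64(242.42497901423232))
(np.float64(290.06468819779866), np.float64(329.44471873717373)) (np.float64(579.2501585334318), np.float64(283.9170214381731))
```

View pics/t17c.png

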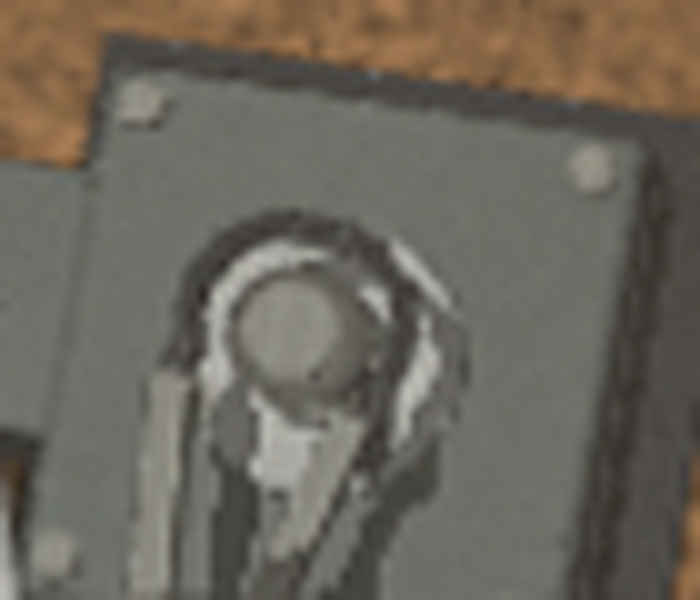

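View pics/s17c.png

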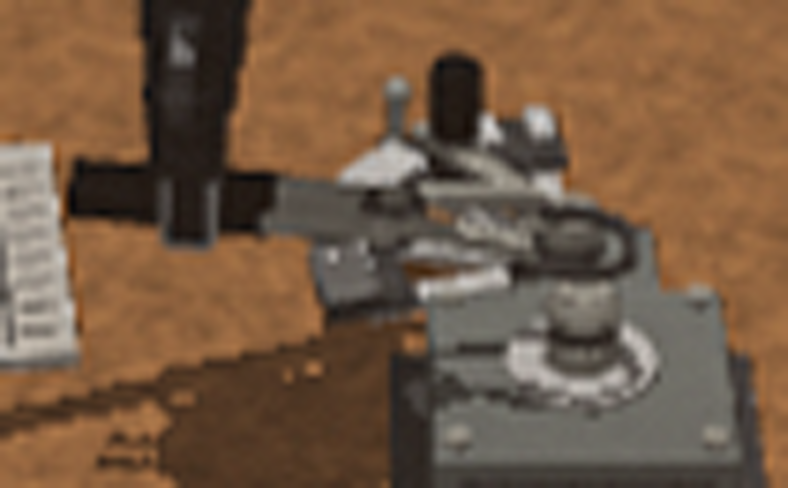

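```bash
python3 -m pendant '[[[0.45,0.1,0,0],[0,0,0,0],[0,0,0,0],[0,0,0,0],[0,0,0,0]  ,[0,0,0,0],[0,0,0,0],[0,0,0,0],[0,0,0,0],[0,0,0,0]]]' 
python3 -c "
from h import *
st()
t=snapshot('top')[:,:,::-1];cv2.imwrite('pics/t18.png',t);cv2.imwrite('pics/t18c.png',cv2.resize(t[165:225,185:255],None,fx=10,fy=10,interpolation=cv2.INTER_CUBIC))
t=snapshot('side')[:,:,::-1];cv2.imwrite('pics/s18c.png',cv2.resize(t[160:225,255:360],None,fx=7.5,fy=7.5,interpolation=cv2.INTER_CUBIC))
"
```

```text
time: 22.33
tool_pos: [503.8, 194.5, 114.0]
tcp_rot: [-177.9, -0.5, 76.6]
ft_force: [0.0, -0.6, -2.6]
finger_gap: 23.4
t 22.3333 tcp [503.8 194.5 114. ] rot [-177.93   -0.48   76.55] gap 23.4 F [ 0.  -0.6 -2.6]
pliers nose-up deg -2.1 left-up -0.0
ring [649.8 160.3 114.5] to go world [ -1.8  -1.4 -42.5] tool units [-0.106  0.003  2.127]
```

View pics/t18c.png

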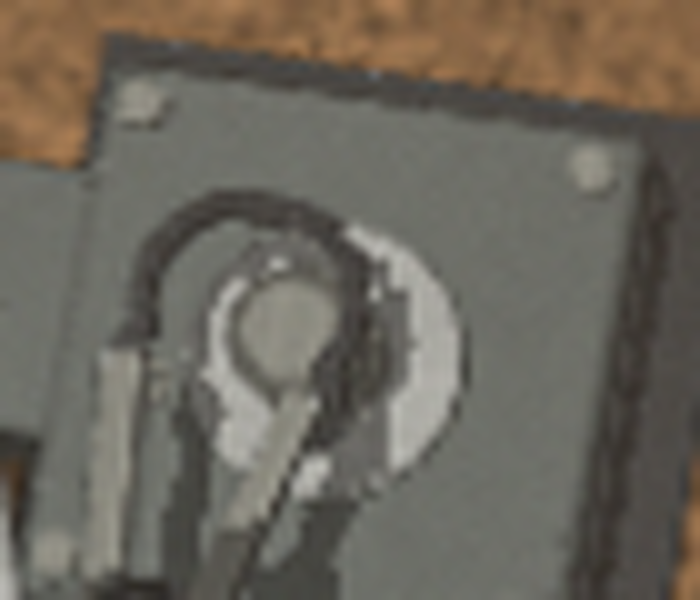

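View pics/s18c.png

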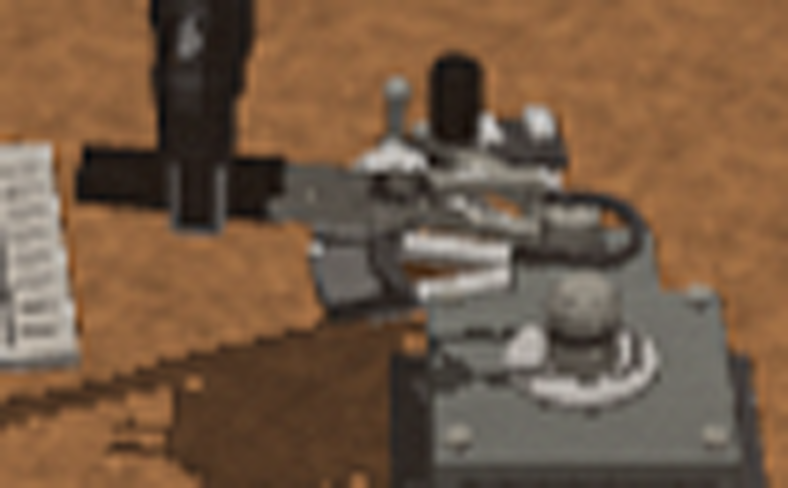

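```bash
python3 -m pendant '[[[-0.1,0,0.4,0],[0,0,0.6,0],[0,0,0.2,0],[0,0,0,0],[0,0,0,0],[0,0,0,0],[0,0,0,0],[0,0,0,0],[0,0,0,0],[0,0,0,0]]]' 
python3 -c "
from h import *
st()
t=snapshot('top')[:,:,::-1];cv2.imwrite('pics/t19.png',t);cv2.imwrite('pics/t19c.png',cv2.resize(t[165:225,185:255],None,fx=10,fy=10,interpolation=cv2.INTER_CUBIC))
t=snapshot('side')[:,:,::-1];cv2.imwrite('pics/s19c.png',cv2.resize(t[160:225,255:360],None,fx=7.5,fy=7.5,interpolation=cv2.INTER_CUBIC))
"
```

```text
time: 23.27
tool_pos: [502.1, 192.6, 86.8]
tcp_rot: [-177.9, -0.5, 76.5]
ft_force: [-0.5, 0.8, -1.7]
finger_gap: 23.6
t 23.2667 tcp [502.1 192.6  86.8] rot [-177.89   -0.46   76.54] gap 23.6 F [-0.5  0.8 -1.7]
pliers nose-up deg -2.14 left-up -0.03
ring [648.2 158.3  87.2] to go world [ -0.2   0.6 -15.2] tool units [0.02  0.013 0.762]
```

View pics/t19c.png

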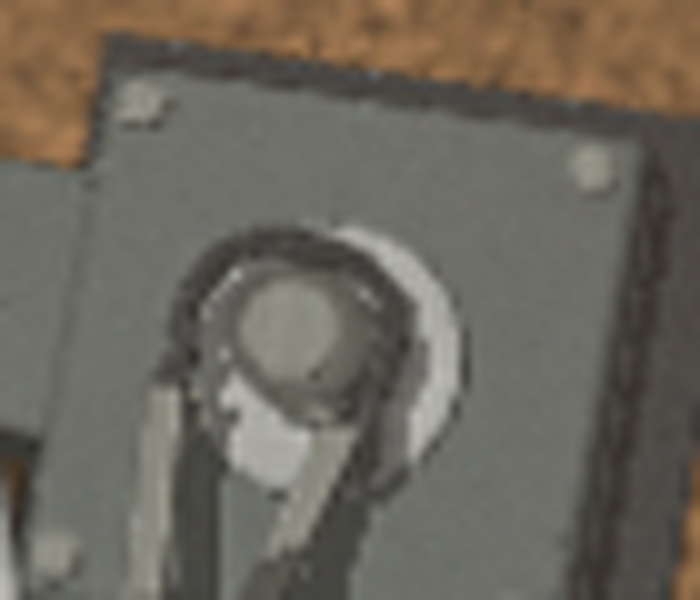

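View pics/s19c.png

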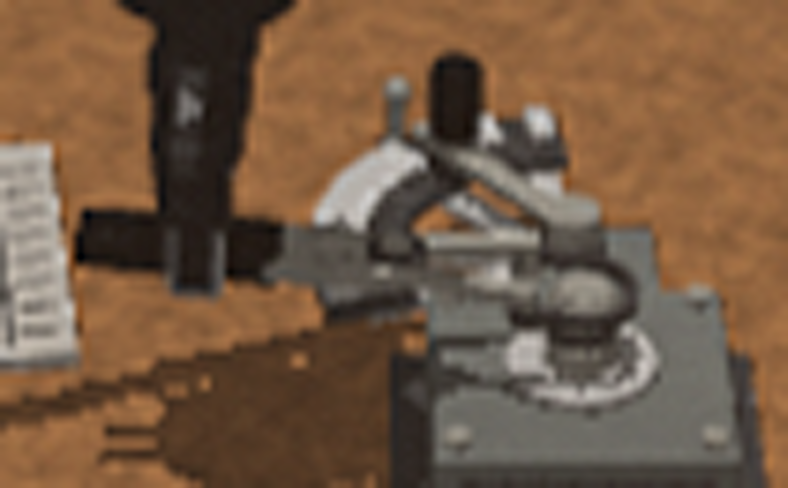

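```bash
python3 -m pendant '[[[0.03,0.02,0.4,0],[0,0,0.25,0],[0,0,0,0],[0,0,0,0],[0,0,0,0],[0,0,0,0],[0,0,0,0],[0,0,0,0],[0,0,0,0],[0,0,0,0]]]' 
python3 -c "
from h import *
st()
t=snapshot('top')[:,:,::-1];cv2.imwrite('pics/t20.png',t);cv2.imwrite('pics/t20c.png',cv2.resize(t[165:225,185:255],None,fx=10,fy=10,interpolation=cv2.INTER_CUBIC))
t=snapshot('side')[:,:,::-1];cv2.imwrite('pics/s20.png',t);cv2.imwrite('pics/s20c.png',cv2.resize(t[165:225,265:360],None,fx=8,fy=8,interpolation=cv2.INTER_CUBIC))
"
```

```text
time: 24.2
tool_pos: [502.1, 193.3, 72.3]
tcp_rot: [-177.9, -0.5, 76.5]
ft_force: [0.5, 0.0, -1.0]
finger_gap: 23.4
t 24.2 tcp [502.1 193.3  72.3] rot [-177.88   -0.46   76.55] gap 23.4 F [ 0.5  0.  -1. ]
pliers nose-up deg -2.15 left-up -0.03
ring [648.1 159.1  72.7] to go world [-0.1 -0.2 -0.7] tool units [-0.012 -0.002  0.034]
```

View pics/t20c.png

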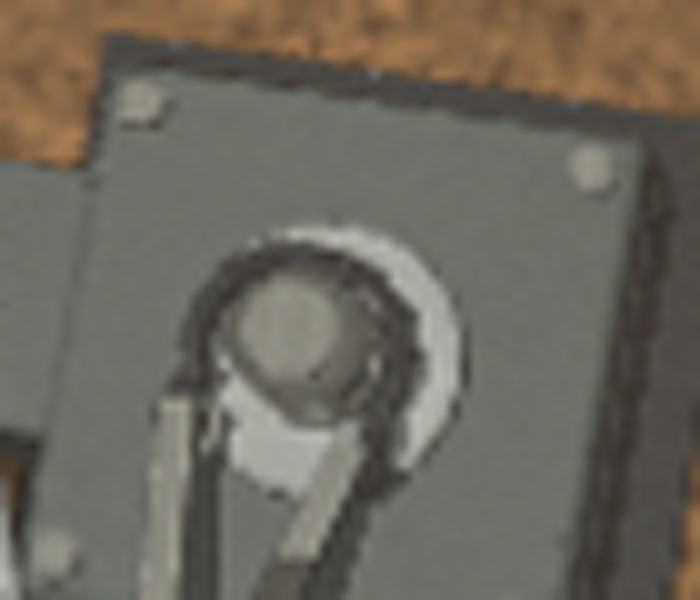

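View pics/s20c.png

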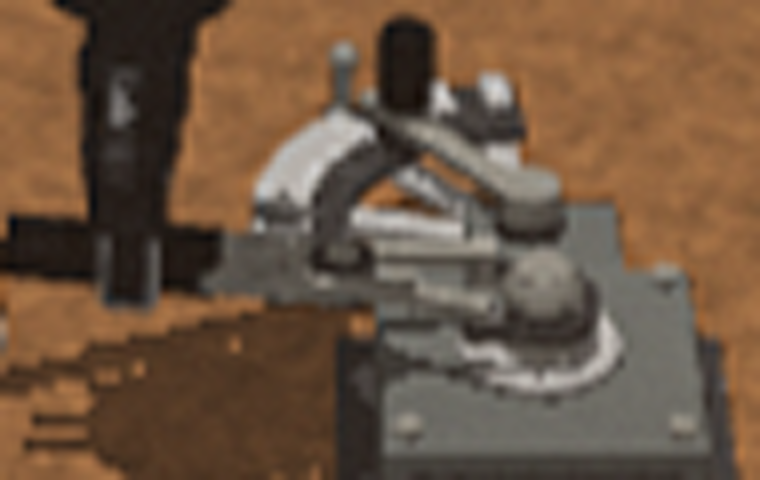

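```bash
python3 - <<'E'
from h import *
a=np.radians(-13.5);e=np.array([np.cos(a),np.sin(a),0]);n=np.array([-e[1],e[0],0])
T=lambda p:[round(float(v)) for v in ((p[0]-185+.5)*10-.5,(p[1]-165+.5)*10-.5)]
S=lambda p:[round(float(v)) for v in ((p[0]-265+.5)*8-.5,(p[1]-165+.5)*8-.5)]
c=np.array([648.1,159.1,72.7])
for z in (69.5,72.7,76):
    c[2]=z;print(z,T(proj('top',c)),S(proj('side',c)))
    q=np.linspace(0,6.28,60)
    ps=np.array([T(proj('top',c+23*(e*np.cos(t)+n*np.sin(t)))) for t in q]);pb=np.array([S(proj('side',c-[0,0,2.5]+23*(e*np.cos(t)+n*np.sin(t)))) for t in q])
    print('top L/R/top',ps[:,0].min(),ps[:,0].max(),ps[:,1].min(),'side right/bottom',pb[:,0].max(),pb[:,1].max())
print('stub top',T(proj('top',[648,158.9,89])),S(proj('side',[648,158.9,89])),'collar',S(proj('side',[648,158.9,56])))
t=cv2.imread('pics/s20.png');cv2.imwrite('pics/s20d.png',cv2.resize(t[188:218,315:350],None,fx=20,fy=20,interpolation=cv2.INTER_CUBIC))
E
```

```text
69.5 [309, 347] [536, 307]
top L/R/top 202 417 241 side right/bottom 599 348
72.7 [306, 344] [537, 300]
top L/R/top 198 414 237 side right/bottom 599 341
76 [302, 341] [537, 292]
top L/R/top 195 411 234 side right/bottom 599 333
stub top [290, 329] [538, 263] collar [535, 338]
```

View pics/s20d.png

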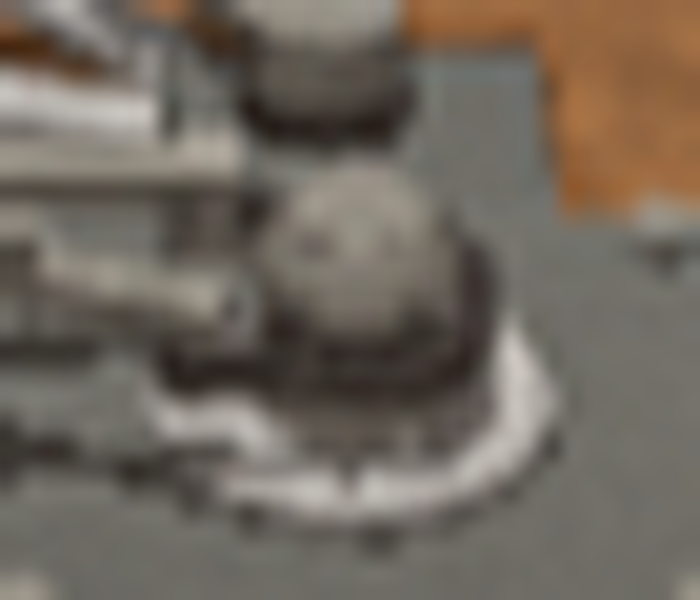

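```bash
python3 -m pendant '[[[0,0,0.06,0],[0,0,0,0],[0,0,0,0],[0,0,0,0],[0,0,0,0],[0,0,0,0],[0,0,0,0],[0,0,0,0],[0,0,0,0],[0,0,0,0]]]' 
python3 -c "
from h import *
st()
w=snapshot('wrist')[:,:,::-1];cv2.imwrite('pics/w21.png',w)
t=snapshot('top')[:,:,::-1];cv2.imwrite('pics/t21.png',t)
t=snapshot('side')[:,:,::-1];cv2.imwrite('pics/s21.png',t);cv2.imwrite('pics/s21d.png',cv2.resize(t[165:220,265:350],None,fx=9,fy=9,interpolation=cv2.INTER_CUBIC))
st()
"
```

```text
time: 25.13
tool_pos: [502.1, 193.4, 71.1]
tcp_rot: [-177.9, -0.5, 76.5]
ft_force: [-0.6, 0.0, -1.6]
finger_gap: 22.9
t 25.1333 tcp [502.1 193.4  71.1] rot [-177.89   -0.46   76.55] gap 22.9 F [-0.6  0.  -1.6]
pliers nose-up deg -2.14 left-up -0.03
ring [648.2 159.2  71.5] to go world [-0.2 -0.3  0.5] tool units [-0.015 -0.005 -0.025]
t 25.2833 tcp [502.1 193.4  71.1] rot [-177.89   -0.46   76.55] gap 23.2 F [-0.3  0.2 -0.8]
pliers nose-up deg -2.14 left-up -0.02
ring [648.2 159.2  71.5] to go world [-0.2 -0.3  0.5] tool units [-0.015 -0.007 -0.023]
```

View pics/s21d.png

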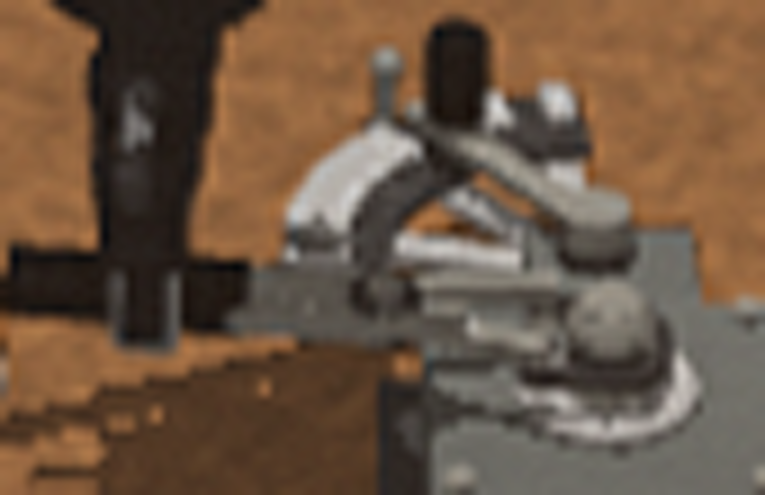

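View pics/t21.png

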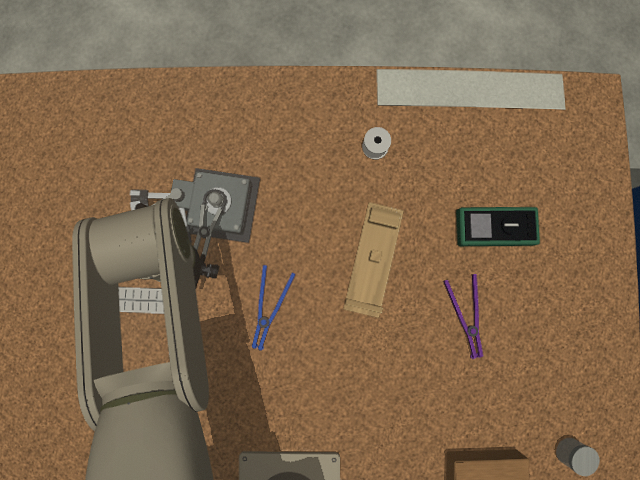

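View pics/w21.png

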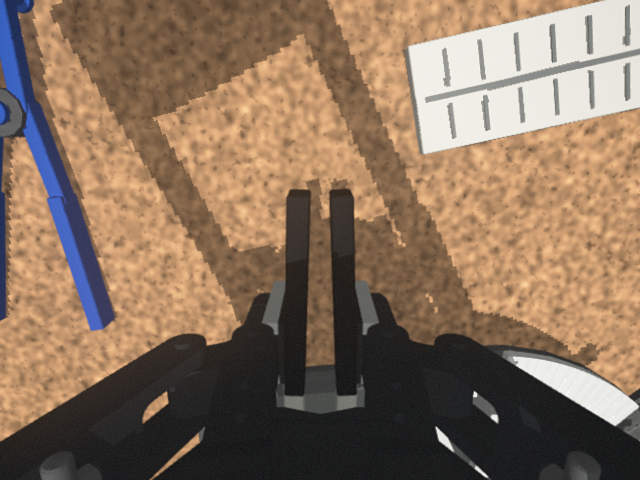

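```bash
python3 -c "
from h import *
print(hand_in()); st()"
```

```text
the job is handed in; nothing more can be done
None
the job is handed in; nothing more can be done
```

I threw the lever to the marked notch, carried the spread ring over the stub and lowered it to groove height. I handed in at about 25.3 s, still holding the squeezed pliers there; no verdict was reported.

**Lever:** I moved it by gripping the knob along its arc. A close wrist picture showed the arm centred in the notch to about 0.3°. The computed angle was 51.7° against the 51.6° target. It looked unmoved in the later side pictures.

**Ring position (last checks):**
- **Centre:** about 0.3 mm off the stub axis by the tool pose.
- **Height:** 71.5 mm by the tool pose, against 72 mm for the groove. The estimates were about 1 to 2 mm apart, with the camera views suggesting slightly higher.
- **Contact:** the wrist force was only about the weight of the pliers, so nothing was pressing on the gearbox.
- **Bystanders:** they looked unmoved in the final top picture, except the breadboard, which was partly hidden by the arm.

**Checks that disagreed or fell short:**
- **Level:** the pliers and ring sit about 2.1° nose-down. The tool tilted a little during the carry, and the move commands cannot correct tilt.
- **Finger gap:** it read about 23 mm instead of the stated 32 mm at the stop. It stayed the same from 22 to 90 N, so I took it as the stop.
- **Ring height on the rest:** triangulating the ring and pivot before the grasp gave about 7 to 8 mm too high. I used the text's heights there. The handle ends, which set the grasp height, triangulated at 44 to 46 mm against the stated 45 mm.

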